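# Hold the inspection lamp over a tube laid in its cradle

## Robot

A 6-joint arm with a two-finger parallel gripper is mounted at the origin on the work surface. World frame = base frame: x ahead of the robot, y to its left, z up, the work surface at z = 0. Lengths are in mm, angles in rad, forces in N, time in s.
With the tool pointing down it reaches from about 350 to 850 mm from the base axis. Payload 8.1 kg.
Tool frame: the origin (TCP) lies on the centre line of the jaws, within the pads' length; the fingertips stand 25 mm ahead of it and the grasp point (between the pads) lies 6 mm ahead of it; z points along the fingers, y is the direction in which the jaws open and shut (so a half turn about z gives the same grasp; the last joint's range is limited). The gripper opens to 93 mm and grips with 3 to 60 N. Pads are 15 mm wide; open, the fingers measure 128 mm over their backs; the gripper's body (75 mm by 188 mm) begins 65 mm behind the grasp point.
Start: joints at [1.263, 0.13, 1.488, -0, 1.523, -0.085], TCP at [132.554, 585.179, 243.635] pointing down, gripper open.
Joint ranges: [-2.96, 2.96], [-0.89, 2.26], [0.02, 2.5], [-1.34, 4.48], [0, 2.73], [-2.66, 2.66]. Speed limits (rad/s): [2.39, 2.39, 2.79, 3.14, 3.14, 3.14].

## Interface

Orientations are given as [roll, pitch, yaw] about the fixed x, y, z axes, in that order (R = Rz(yaw) Ry(pitch) Rx(roll)).
In Python, from workcell import state, capture, sign_off gives the robot as it stands.
- The arm moves only by the tool drive_tool, never from a script. Its argument "targets" is a list of rows, each an object of numbers: "rx", "ry", "rz": the turn, a rotation vector about the tool's x, y, z in degrees; "tx", "ty", "tz": the shift along the tool's x, y, z in mm; "fingers": the finger opening in mm, from 0 to 93. A call has exactly 10 rows; each row shifts and turns the commanded pose from where the row before left it, along the tool's axes as they then stand; what a row does not reach is not made up. A row lasts 1/12 s, in which the tool goes at most 41.7 mm and 7.16 degrees, less where a joint would pass 70% of its speed; a pose out of reach is approached as far as the arm can. A call is refused whole if a number of a shift passes 41.7 or a number of a turn 7.16, either way. A call with a gripper value outside its range is refused whole. The fingers move at their own pace and stop on an object; the grip force is fixed at half the most. Time passes only in rows, so rows that do not move let the fingers close, or fill a call up. It gives the time, the measured TCP pose, the force and the opening at its end, in the units of the state.
- state(): the state, without advancing time (a new reading comes with each control period).
- capture(name): name is "scene" or "top" or "wrist"; returns a dict with "pixels" (420x560x3 uint8, red, green, blue), "K" (3x3 intrinsics, pixels), "R" (3x3) and "t" (3): a world point X has camera coordinates R X + t. Camera axes: x right, y down, z forward; pixel columns grow to the right and rows downward; lengths in mm; the calibration is good to about 2 mm. A picture is of the moment at which its call begins. There is no depth.
- sign_off(): hands the job in, once; it reports no verdict.
The state is a dict: "time_s": time; "joints": joint angles; "dq": joint speeds; "joint_efforts": joint torques, N m; "position": TCP position; "orientation": TCP orientation; "wrist_force": force on the tool from outside, world axes, zero at the start; "wrist_torque": the same for the moment, N m; "finger_gap": finger opening in mm.
Only numpy, scipy, OpenCV 4.12 (cv2) and the standard library are available. Lean on these libraries where they do the work, as an engineer would, in place of code of your own. Each camera call takes 0.05 s, during which the arm holds its last target.

## Task

Check the amber sample tube for cracks: gently lay the upright tube on its side, centred in the V cradle, and let go of it. Then take the hand lamp by its grip, carry it over the top of the loaded tube rack, and finish while still holding it still and level, centred over the lying tube and lined up along it, about 2 cm clear above it. Do not touch the rack at all, touch tube or cradle with the lamp, or disturb the other vessels.

Things in the scene. Friction and masses are not known exactly. Their poses are not given: they have to be found in the camera images.
- tube: Sample tube: closed rigid cylinder, 34 mm diameter, 110 mm long, opaque amber body with a white cap of the same diameter (top 21 mm), 0.08-0.17 kg. Starts standing free and upright on the bench on the rack's +y side, nearer or farther than the cradle. Origin: centre of its foot; z along its axis to the cap.
- tube_mid (a point): The middle of the sample tube, on its axis, 55 mm from the foot. Axes as the tube's.
- cradle: Cradle, plastic, fixed: grey base 120 x 80 x 10 mm, two white upright V supports 8 mm thick, 34 mm either side of the centre along x (60 mm clear between). Vs open upward at 90 degrees, tips 60 mm above the bench, 28 mm either side of the axis. A tube lies in both Vs along x, either way round. Origin: centre of underside, z up; on the rack's +y side.
- cradle_axis (a point): The point on the axis of a 34 mm tube lying in the cradle, midway between the Vs, 60 mm above the bench. Axes as the cradle's.
- lamp: Hand lamp, no cord, 0.25-0.5 kg: flat black head 160 (x) x 46 (y) x 26 mm; above it a grey grip bar along x, 110 x 22 (y) x 20 mm, its middle 70 mm above the underside, on two posts 45 mm either side of the middle (34 mm clear between head and bar). Stands on the bench on the rack's -y side. Origin: centre of underside, z up; both ends alike.
- rack: The loaded tube rack, fixed to the bench: blue, 250 (x) x 80 (y) x 70 mm high, with orange-capped tubes standing in it up to 115 mm above the bench. Origin at the centre of its underside. The lamp has to pass over it.
- reagent: Bystander: white bottle with a blue cap, 80 mm in diameter, 150 mm high, loose. Origin at the centre of its foot.
- jar: Bystander: low white jar with a yellow lid, 60 mm in diameter, 70 mm high, loose. Origin at the centre of its foot.
- beaker: Bystander: open white beaker, 72 mm in diameter, 75 mm high, loose. Origin at the centre of its foot.
Things that resemble listed ones, but are neither listed nor needed, are in the scene too. Of the things shaped like the lamp, the black one is meant.

How it is judged:
By the outcome, as a careful person would: the job done as asked, in the order asked, and still so for the second after the job is handed in, while the arm keeps its last pose, push and grip.
It also fails if it takes over 70 s, if anything falls off the work surface, if the arm or the gripper's body presses on something with over 40 N, if the wrist force passes 120 N, or if a joint passes its speed limit or range.

## Working session

There is one attempt and no reset: what is moved stays moved. The work goes in short steps, Python scripts to look and compute and a tool call to move; the robot and the scene stay as the last step left them, time stands still between calls to the robot, and variables do not carry over. Pictures are saved under pics/ and viewed, and the job is handed in when it is done.

Besides the shell and the picture viewer there is one more tool, called after ">>>" by a JSON object that holds its "method" and its "body", one argument or row to a line. drive_tool: Moves the arm, as the interface text tells. Its arguments: {"type":"object","properties":{"targets":{"type":"array","items":{"type":"object","properties":{"rx":{"type":"number"},"ry":{"type":"number"},"rz":{"type":"number"},"tx":{"type":"number"},"ty":{"type":"number"},"tz":{"type":"number"},"fingers":{"type":"number"}}}}},"required":["targets"]}

```bash
ls; mkdir -p pics; python3 - <<'E'
from workcell import state,capture
import cv2,numpy as np
print(state())
for n in ["scene","top","wrist"]:
    c=capture(n); cv2.imwrite(f"pics/{n}0.png",c["pixels"][:,:,::-1]); print(n,np.round(c["K"],1).tolist(),np.round(c["R"],4).tolist(),np.round(c["t"],1).tolist())
E
```

```text
pics
{'time_s': 0.0, 'joints': array([ 1.26262246e+00,  1.31147467e-01,  1.48927029e+00, -3.35716193e-06,
        1.52302417e+00, -8.54183138e-02]), 'dq': array([-0.00167646,  0.000825  , -0.0003484 , -0.00056916,  0.00010743,
        0.00030578]), 'joint_efforts': array([-1.37414185e-05, -5.59860528e+01, -4.91740143e+01,  7.65945297e-02,
        3.58372531e-02, -1.07894678e-04]), 'position': array([132.37945322, 584.67067462, 242.6005443 ]), 'orientation': array([-3.13974984e+00, -1.54428781e-04,  2.91883712e+00]), 'wrist_force': array([ 0.01634106, -0.02121107, -0.01342428]), 'wrist_torque': array([ 0.07068414,  0.01714775, -0.01799949]), 'finger_gap': 92.96875661390698}
scene [[391.5, 0.0, 279.8], [0.0, 391.5, 209.1], [0.0, 0.0, 1.0]] [[-0.2709, 0.9625, -0.0128], [0.8147, 0.2222, -0.5356], [-0.5127, -0.1555, -0.8444]] [132.3, -418.7, 1569.4]
top [[457.9, 0.0, 282.9], [0.0, 457.9, 209.1], [0.0, 0.0, 1.0]] [[0.0239, -0.9997, 0.0067], [-0.9982, -0.0242, -0.0551], [0.0553, -0.0054, -0.9985]] [-6.6, 567.3, 1428.9]
wrist [[308.3, 0.0, 275.9], [0.0, 308.3, 214.0], [0.0, 0.0, 1.0]] [[0.2208, 0.9753, -0.0025], [0.9388, -0.2118, 0.2715], [0.2642, -0.0623, -0.9624]] [-598.1, -31.7, 392.2]
```

View pics/scene0.png

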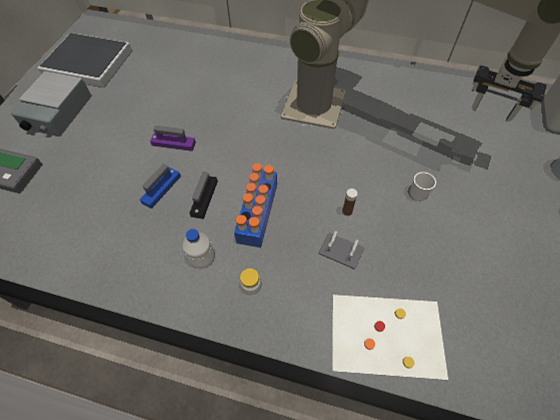

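View pics/top0.png

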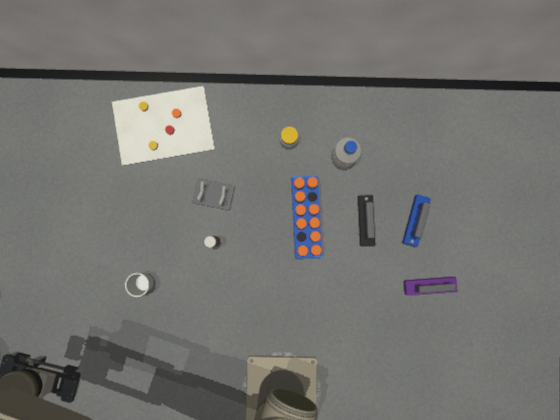

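View pics/wrist0.png

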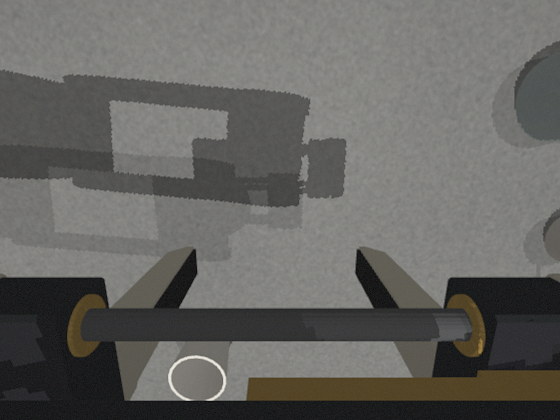

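```bash
cat > h.py <<'E'
import numpy as np,cv2
from workcell import state,capture
def snap(n,tag):
    c=capture(n); cv2.imwrite(f"pics/{tag}.png",c["pixels"][:,:,::-1]); np.savez(f"pics/{tag}.npz",**c); return c
def proj(c,X):
    p=(c["R"]@np.atleast_2d(X).T).T+c["t"]; q=p@c["K"].T; return q[:,:2]/q[:,2:]
def back(c,uv,z):
    d=c["R"].T@np.linalg.inv(c["K"])@np.array([uv[0],uv[1],1.]); o=-c["R"].T@c["t"]; return o+d*(z-o[2])/d[2]
def crop(c,x0,y0,x1,y1,s,fn):
    im=c["pixels"][y0:y1,x0:x1,::-1]; cv2.imwrite(fn,cv2.resize(im,None,fx=s,fy=s,interpolation=cv2.INTER_CUBIC))
E
python3 - <<'E'
from h import *
c=snap("top","t1"); s=snap("scene","s1")
crop(c,180,165,280,260,8,"pics/c1.png"); crop(s,310,170,380,280,5,"pics/c2.png")
crop(c,280,120,440,260,5,"pics/c3.png")
E
```

```text
(no output)
```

View pics/c1.png

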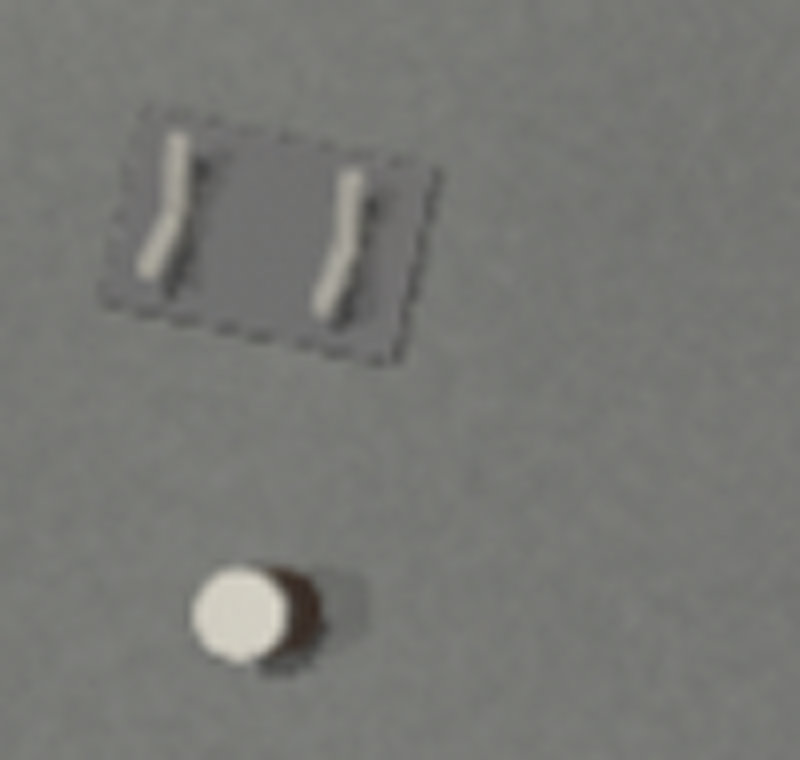

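View pics/c2.png

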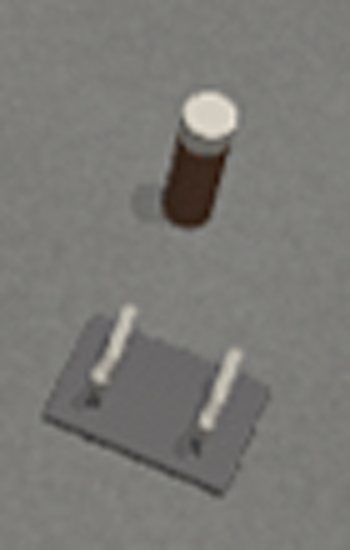

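View pics/c3.png

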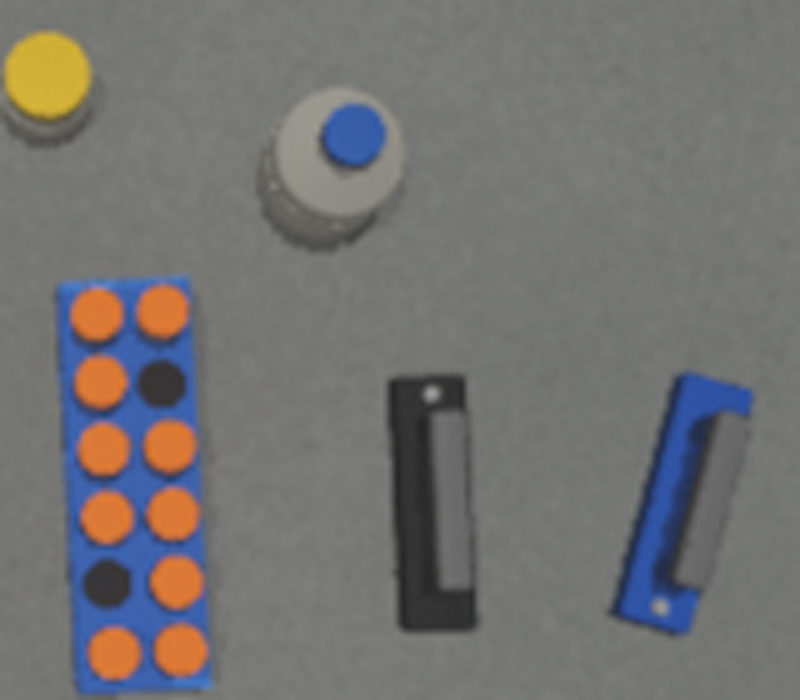

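```bash
cat > m.py <<'E'
from h import *
c=dict(np.load("pics/t1.npz")); s=dict(np.load("pics/s1.npz"))
def L(c,x,y,sc,x0,y0,z): return back(c,((x+.5)/sc-.5+x0,(y+.5)/sc-.5+y0),z)
t=lambda x,y,z:L(c,x,y,8,180,165,z); q=lambda x,y,z:L(s,x,y,5,310,170,z); l=lambda x,y,z:L(c,x,y,5,280,120,z)
np.set_printoptions(precision=1,suppress=True)
print("tube",t(240,613,110),q(210,115,110))
b=np.array([t(*p,10) for p in [(140,107),(440,167),(398,365),(103,303)]]); print("base",b.mean(0),np.degrees(np.arctan2(*(b[0]-b[1])[1::-1])),np.degrees(np.arctan2(*(b[3]-b[2])[1::-1])),np.linalg.norm(b-np.roll(b,1,0),axis=1))
v=np.array([t(*p,60) for p in [(178,137),(150,273),(351,174),(325,310)]]); print("tips",v.mean(0),np.degrees(np.arctan2(*(v[0]-v[2])[1::-1])),np.linalg.norm(v[0]-v[1]),np.linalg.norm(v[0]-v[2]))
b=np.array([q(*p,10) for p in [(97,315),(270,393),(223,492),(45,415)]]); print("base s",b.mean(0),np.degrees(np.arctan2(*(b[0]-b[1])[1::-1])),np.linalg.norm(b-np.roll(b,1,0),axis=1))
v=np.array([q(*p,60) for p in [(131,311),(97,380),(235,353),(205,427)]]); print("tips s",v.mean(0),np.degrees(np.arctan2(*(v[0]-v[2])[1::-1])))
h=np.array([l(*p,26) for p in [(389,379),(466,377),(477,628),(402,630)]]); print("lamp",h.mean(0),np.linalg.norm(h-np.roll(h,1,0),axis=1),np.degrees(np.arctan2(*(h[0]-h[3])[1::-1])))
h=np.array([l(*p,80) for p in [(433,411),(468,409),(474,588),(441,590)]]); print("grip",h.mean(0),np.linalg.norm(h-np.roll(h,1,0),axis=1),np.degrees(np.arctan2(*(h[0]-h[3])[1::-1])))
h=np.array([l(*p,70) for p in [(58,285),(190,278),(212,688),(78,692)]]); print("rack",h.mean(0),h,np.degrees(np.arctan2(*(h[0]-h[3])[1::-1])))
print("reagent",l(355,135,150),"jar",l(47,75,70),"beaker",back(c,(140,285),75))
E
python3 m.py
```

```text
tube [462.5 220.4 110. ] [462.9 223.8 110. ]
base [610.2 228.5  10. ] 80.0570468201676 79.51145935154653 [ 79.2 121.5  80.3 119.3]
tips [610.3 228.7  60. ] 79.29481612243254 53.21894708231617 67.80197222893621
base s [612.8 232.5  10. ] -102.68555352299761 [ 79.1 117.5  75.2 116.5]
tips s [614.4 232.   60. ] -100.21230971580644
lamp [ 538.1 -254.8   26. ] [157.3  48.5 157.3  46.9] 3.8156798856685867
grip [ 538.8 -257.    80. ] [108.   21.2 108.   19.9] 3.3518322631800146
rack [543.3 -64.8  70. ] [[ 664.   -15.6   70. ]
 [ 670.3  -96.    70. ]
 [ 421.7 -114.2   70. ]
 [ 417.4  -33.3   70. ]] 4.111571414369412
reagent [ 745.1 -183.2  150. ] jar [793.2  -5.9  70. ] beaker [326.3 429.2  75. ]
```

```bash
cat > plan.py <<'E'
from h import *
from scipy.spatial.transform import Rotation as Ro
from scipy.linalg import logm,expm
np.set_printoptions(precision=2,suppress=True)
def pose(s=None):
    s=s or state(); T=np.eye(4); T[:3,:3]=Ro.from_euler('xyz',s["orientation"]).as_matrix(); T[:3,3]=s["position"]; return T
def mk(y,z,p):  # jaw y, z approach, tcp p
    z=np.array(z,float); z/=np.linalg.norm(z); y=np.array(y,float); y-=z*(y@z); y/=np.linalg.norm(y)
    T=np.eye(4); T[:3,:3]=np.c_[np.cross(y,z),y,z]; T[:3,3]=p; return T
def plan(T0,T1,n,dec=1):
    D=np.real(expm(logm(np.linalg.inv(T0)@T1)/n)); r=np.degrees(Ro.from_matrix(D[:3,:3]).as_rotvec()); p=D[:3,3]
    r,p=np.round(r,2),np.round(p,dec)
    print("row r",r,"t",p,"|t|",np.linalg.norm(p),"|r|",np.linalg.norm(r))
    E=np.eye(4);E[:3,:3]=Ro.from_rotvec(np.radians(r)).as_matrix();E[:3,3]=p
    T=T0.copy()
    for i in range(n):
        T=T@E
        if i%3==2 or i==n-1: print("  ",i+1,T[:3,3],"z",T[:3,2])
    return T
def tdir(th): return np.array([np.cos(np.radians(th)),np.sin(np.radians(th)),0])
up=np.array([0,0,1.])
AX=79.7
d=tdir(AX); jaw=tdir(AX-90)
def zt(deg): return -np.sin(np.radians(deg))*d-np.cos(np.radians(deg))*up   # deg>0 body toward +d
E
python3 - <<'E'
from plan import *
T=pose(); c=capture("wrist"); C=-c["R"].T@c["t"]
print("cam in tool",T[:3,:3].T@(C-T[:3,3]),"cam axis in tool",T[:3,:3].T@c["R"].T)
print(T)
z=zt(45); A=mk(jaw,z,np.array([463,222,58])-156*z); print(A)
plan(T,A,15)
E
```

```text
cam in tool [  76.08   -0.67 -141.8 ] cam axis in tool [[ 0.   -0.96 -0.27]
 [ 1.    0.   -0.  ]
 [ 0.   -0.27  0.96]]
[[ -0.98   0.22  -0.   132.49]
 [  0.22   0.98  -0.   584.94]
 [  0.    -0.    -1.   243.13]
 [  0.     0.     0.     1.  ]]
[[  0.13   0.98  -0.13 482.72]
 [  0.7   -0.18  -0.7  330.53]
 [ -0.71  -0.    -0.71 168.31]
 [  0.     0.     0.     1.  ]]
row r [ 2.28 -2.38  5.51] t [-27.5  10.5  14.9] |t| 32.992574922245765 |r| 6.420506210572496
   3 [221.6  586.79 201.05] z [ 0.07 -0.16 -0.99]
   6 [310.25 557.41 169.53] z [ 0.1  -0.32 -0.94]
   9 [388.64 500.18 152.36] z [ 0.07 -0.48 -0.88]
   12 [448.11 421.58 151.7 ] z [-0.01 -0.61 -0.8 ]
   15 [482.14 330.5  167.88] z [-0.13 -0.7  -0.71]
```

```bash
python3 - <<'E'
from plan import *
T=pose()
z=zt(45); A=mk(jaw,z,np.array([463,222,58])-156*z+[0,0,60])
plan(T,A,20)
E
```

```text
row r [ 1.71 -1.79  4.13] t [-21.6   7.5   8.4] |t| 24.3591871785575 |r| 4.815090861032634
   3 [201.45 586.78 219.59] z [ 0.06 -0.12 -0.99]
   6 [270.4  571.32 201.64] z [ 0.09 -0.24 -0.97]
   9 [335.27 539.76 191.07] z [ 0.09 -0.36 -0.93]
   12 [392.23 494.29 189.08] z [ 0.07 -0.48 -0.88]
   15 [437.92 437.94 196.32] z [ 0.02 -0.58 -0.82]
   18 [469.74 374.46 212.87] z [-0.06 -0.66 -0.75]
   20 [482.34 330.24 228.84] z [-0.13 -0.7  -0.71]
```

>>> {"method": "drive_tool", "body": {
  "targets": [
    {"rx": 1.7,"ry": -1.8,"rz": 4.1,"tx": -21.6,"ty": 7.5,"tz": 8.4},
    {"rx": 1.7,"ry": -1.8,"rz": 4.1,"tx": -21.6,"ty": 7.5,"tz": 8.4},
    {"rx": 1.7,"ry": -1.8,"rz": 4.1,"tx": -21.6,"ty": 7.5,"tz": 8.4},
    {"rx": 1.7,"ry": -1.8,"rz": 4.1,"tx": -21.6,"ty": 7.5,"tz": 8.4},
    {"rx": 1.7,"ry": -1.8,"rz": 4.1,"tx": -21.6,"ty": 7.5,"tz": 8.4},
    {"rx": 1.7,"ry": -1.8,"rz": 4.1,"tx": -21.6,"ty": 7.5,"tz": 8.4},
    {"rx": 1.7,"ry": -1.8,"rz": 4.1,"tx": -21.6,"ty": 7.5,"tz": 8.4},
    {"rx": 1.7,"ry": -1.8,"rz": 4.1,"tx": -21.6,"ty": 7.5,"tz": 8.4},
    {"rx": 1.7,"ry": -1.8,"rz": 4.1,"tx": -21.6,"ty": 7.5,"tz": 8.4},
    {"rx": 1.7,"ry": -1.8,"rz": 4.1,"tx": -21.6,"ty": 7.5,"tz": 8.4}
  ]
}}

```text
validation failed for argument at $.ta...
```

```bash
python3 - <<'E'
from plan import *
s=state();T=pose(s); print(T,s["joints"],s["dq"])
z=zt(45); A=mk(jaw,z,np.array([463,222,58])-156*z+[0,0,60])
plan(T,A,10)
E
```

```text
[[ -0.98   0.22  -0.   132.51]
 [  0.22   0.98  -0.   585.  ]
 [  0.    -0.    -1.   243.26]
 [  0.     0.     0.     1.  ]] [ 1.26  0.13  1.49 -0.    1.52 -0.09] [-0. -0. -0. -0.  0.  0.]
row r [ 3.42 -3.57  8.26] t [-43.9  13.2  16.3] |t| 48.65326299437685 |r| 9.626468719109827
   3 [270.34 571.43 201.63] z [ 0.09 -0.24 -0.97]
   6 [392.15 494.52 188.96] z [ 0.07 -0.48 -0.88]
   9 [469.72 374.78 212.56] z [-0.06 -0.66 -0.75]
   10 [482.36 330.56 228.46] z [-0.13 -0.7  -0.71]
```

>>> {"method": "drive_tool", "body": {
  "targets": [
    {"rx": 1.7,"ry": -1.8,"rz": 4.1,"tx": -21.6,"ty": 7.5,"tz": 8.4,"fingers": 93},
    {"rx": 1.7,"ry": -1.8,"rz": 4.1,"tx": -21.6,"ty": 7.5,"tz": 8.4,"fingers": 93},
    {"rx": 1.7,"ry": -1.8,"rz": 4.1,"tx": -21.6,"ty": 7.5,"tz": 8.4,"fingers": 93},
    {"rx": 1.7,"ry": -1.8,"rz": 4.1,"tx": -21.6,"ty": 7.5,"tz": 8.4,"fingers": 93},
    {"rx": 1.7,"ry": -1.8,"rz": 4.1,"tx": -21.6,"ty": 7.5,"tz": 8.4,"fingers": 93},
    {"rx": 1.7,"ry": -1.8,"rz": 4.1,"tx": -21.6,"ty": 7.5,"tz": 8.4,"fingers": 93},
    {"rx": 1.7,"ry": -1.8,"rz": 4.1,"tx": -21.6,"ty": 7.5,"tz": 8.4,"fingers": 93},
    {"rx": 1.7,"ry": -1.8,"rz": 4.1,"tx": -21.6,"ty": 7.5,"tz": 8.4,"fingers": 93},
    {"rx": 1.7,"ry": -1.8,"rz": 4.1,"tx": -21.6,"ty": 7.5,"tz": 8.4,"fingers": 93},
    {"rx": 1.7,"ry": -1.8,"rz": 4.1,"tx": -21.6,"ty": 7.5,"tz": 8.4,"fingers": 93}
  ]
}}

```text
time_s: 1.13
position: [356.4, 526.3, 189.3]
orientation: [-2.97, 0.391, 2.223]
wrist_force: [0.3, 0.3, 0.2]
finger_gap: 93.0
```

```bash
python3 - <<'E'
from plan import *
s=state();T=pose(s); print(T,s["joints"],s["dq"])
z=zt(45); A=mk(jaw,z,np.array([463,222,58])-156*z+[0,0,60])
plan(T,A,10)
E
```

```text
[[ -0.56   0.82   0.09 356.42]
 [  0.73   0.55  -0.4  526.29]
 [ -0.38  -0.16  -0.91 189.26]
 [  0.     0.     0.     1.  ]] [ 1.05  0.56  1.11 -0.29  1.78  0.42] [-0.31  0.37 -0.35 -0.3   0.37  0.52]
row r [ 1.73 -1.77  4.13] t [-21.6   7.4   8.5] |t| 24.36329205998237 |r| 4.814841638101922
   3 [409.83 476.66 190.26] z [ 0.06 -0.51 -0.86]
   6 [450.97 417.33 200.49] z [-0.01 -0.61 -0.79]
   9 [477.48 352.21 219.84] z [-0.09 -0.68 -0.73]
   10 [482.8  329.96 228.21] z [-0.13 -0.7  -0.71]
```

>>> {"method": "drive_tool", "body": {
  "targets": [
    {"rx": 1.7,"ry": -1.8,"rz": 4.1,"tx": -21.6,"ty": 7.5,"tz": 8.4,"fingers": 93},
    {"rx": 1.7,"ry": -1.8,"rz": 4.1,"tx": -21.6,"ty": 7.5,"tz": 8.4,"fingers": 93},
    {"rx": 1.7,"ry": -1.8,"rz": 4.1,"tx": -21.6,"ty": 7.5,"tz": 8.4,"fingers": 93},
    {"rx": 1.7,"ry": -1.8,"rz": 4.1,"tx": -21.6,"ty": 7.5,"tz": 8.4,"fingers": 93},
    {"rx": 1.7,"ry": -1.8,"rz": 4.1,"tx": -21.6,"ty": 7.5,"tz": 8.4,"fingers": 93},
    {"rx": 1.7,"ry": -1.8,"rz": 4.1,"tx": -21.6,"ty": 7.5,"tz": 8.4,"fingers": 93},
    {"rx": 1.7,"ry": -1.8,"rz": 4.1,"tx": -21.6,"ty": 7.5,"tz": 8.4,"fingers": 93},
    {"rx": 1.7,"ry": -1.8,"rz": 4.1,"tx": -21.6,"ty": 7.5,"tz": 8.4,"fingers": 93},
    {"rx": 1.7,"ry": -1.8,"rz": 4.1,"tx": -21.6,"ty": 7.5,"tz": 8.4,"fingers": 93},
    {"rx": 1.7,"ry": -1.8,"rz": 4.1,"tx": -21.6,"ty": 7.5,"tz": 8.4,"fingers": 93}
  ]
}}

```text
time_s: 1.97
position: [484.6, 330.9, 229.2]
orientation: [3.139, 0.789, 1.397]
wrist_force: [0.2, 0.2, 0.3]
finger_gap: 92.8
```

```bash
python3 - <<'E'
from plan import *
c=snap("wrist","w1")
s=state();T=pose(s); print(T,s["joints"],s["dq"])
C=-c["R"].T@c["t"];print("cam in tool",T[:3,:3].T@(C-T[:3,3]),C)
print(proj(c,[[463,222,0],[463,222,110],[463,222,55],[612,230,60]]))
E
```

```text
[[  0.13   0.98  -0.12 486.42]
 [  0.69  -0.18  -0.7  327.27]
 [ -0.71   0.01  -0.7  230.53]
 [  0.     0.     0.     1.  ]] [ 0.76  0.7   0.99 -0.51  2.08  0.83] [ 0.02 -0.01 -0.    0.03 -0.06 -0.09]
cam in tool [  77.11   -4.46 -142.74] [509.72 481.37 275.8 ]
[[273.76 117.86]
 [273.67 196.8 ]
 [273.72 154.21]
 [419.99 135.93]]
```

View pics/w1.png

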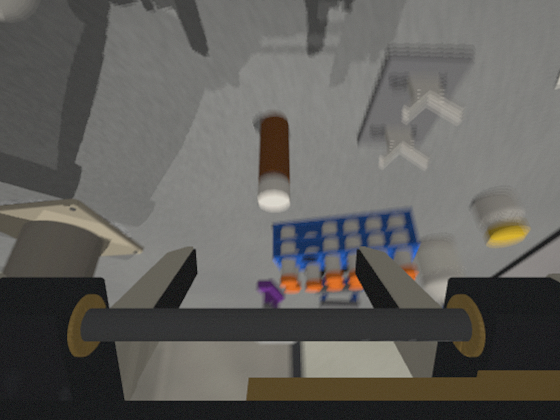

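```bash
python3 - <<'E'
from plan import *
c=snap("wrist","w2")
s=state();T=pose(s); print(T,s["dq"])
C=-c["R"].T@c["t"];print("cam in tool",T[:3,:3].T@(C-T[:3,3]),C)
print(proj(c,[[463,222,0],[463,222,110],[463,222,55],[612,230,60]]))
crop(c,220,30,500,230,2.8,"pics/c4.png")
E
```

```text
[[  0.12   0.98  -0.12 485.94]
 [  0.69  -0.17  -0.7  329.17]
 [ -0.71   0.    -0.7  229.82]
 [  0.     0.     0.     1.  ]] [ 0.05  0.    0.    0.04 -0.04 -0.05]
cam in tool [  73.04    0.77 -140.1 ] [512.76 477.66 276.7 ]
[[271.67 114.27]
 [271.66 193.45]
 [271.66 150.73]
 [419.06 130.64]]
```

View pics/c4.png

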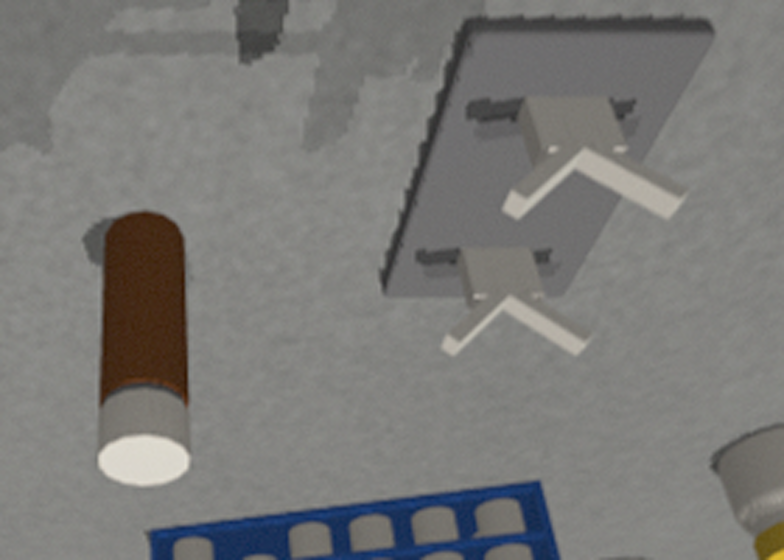

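```bash
cat > ov.py <<'E'
from plan import *
def cradle_pts(x,y,th):
    a=tdir(th); b=tdir(th+90); o=np.array([x,y,0])
    P=lambda u,v,w:o+a*u+b*v+up*w
    seg=[]
    B=[(-60,-40),(60,-40),(60,40),(-60,40)]
    for h in (0,10):
        for i in range(4): seg.append((P(*B[i],h),P(*B[(i+1)%4],h)))
    for cx in (-38,-30,30,38):
        vz=60-17*2**.5
        seg.append((P(cx,-28,vz+28),P(cx,0,vz)));seg.append((P(cx,28,vz+28),P(cx,0,vz)))
    return seg
def tube_pts(p,axis):
    axis=np.array(axis,float);axis/=np.linalg.norm(axis); e=np.cross(axis,[1,.3,.2]);e/=np.linalg.norm(e);f=np.cross(axis,e)
    seg=[]
    for h in (0,89,110):
        pts=[p+axis*h+17*(e*np.cos(t)+f*np.sin(t)) for t in np.linspace(0,2*np.pi,25)]
        seg+=list(zip(pts[:-1],pts[1:]))
    return seg
def lamp_pts(x,y,z,th):
    a=tdir(th); b=tdir(th+90); o=np.array([x,y,z]); seg=[]
    for (lx,ly,z0,z1) in ((80,23,0,26),(55,11,60,80)):
        B=[(-lx,-ly),(lx,-ly),(lx,ly),(-lx,ly)]
        for h in (z0,z1):
            for i in range(4):
                q=[o+a*B[j][0]+b*B[j][1]+up*h for j in (i,(i+1)%4)]; seg.append(q)
    return seg
def overlay(c,segs,box,s,fn):
    x0,y0,x1,y1=box; im=cv2.resize(np.ascontiguousarray(c["pixels"][y0:y1,x0:x1,::-1]),None,fx=s,fy=s,interpolation=cv2.INTER_CUBIC)
    for a,b in segs:
        p=(proj(c,[a,b])+.5-[x0,y0])*s
        cv2.line(im,tuple(int(v) for v in np.round(p[0]*16)),tuple(int(v) for v in np.round(p[1]*16)),(0,255,0),1,cv2.LINE_AA,4)
    cv2.imwrite(fn,im)
E
python3 - <<'E'
from ov import *
w=dict(np.load("pics/w2.npz"));c=dict(np.load("pics/t1.npz")); s=dict(np.load("pics/s1.npz"))
sg=cradle_pts(611.5,230,79.7)+tube_pts(np.array([463,222,0]),up)
overlay(w,sg,(220,30,500,230),2.8,"pics/o1.png")
overlay(c,sg,(180,165,280,260),6,"pics/o2.png")
overlay(s,sg,(300,170,400,280),5,"pics/o3.png")
a,b=cv2.imread("pics/o2.png"),cv2.imread("pics/o3.png"); h=max(a.shape[0],b.shape[0]); 
f=lambda i:cv2.copyMakeBorder(i,0,h-i.shape[0],0,0,0); o=np.hstack([f(a),f(b)])[:, :]; cv2.imwrite("pics/o4.png",cv2.resize(o,None,fx=.72,fy=.72,interpolation=cv2.INTER_AREA))
E
```

```text
(no output)
```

View pics/o1.png

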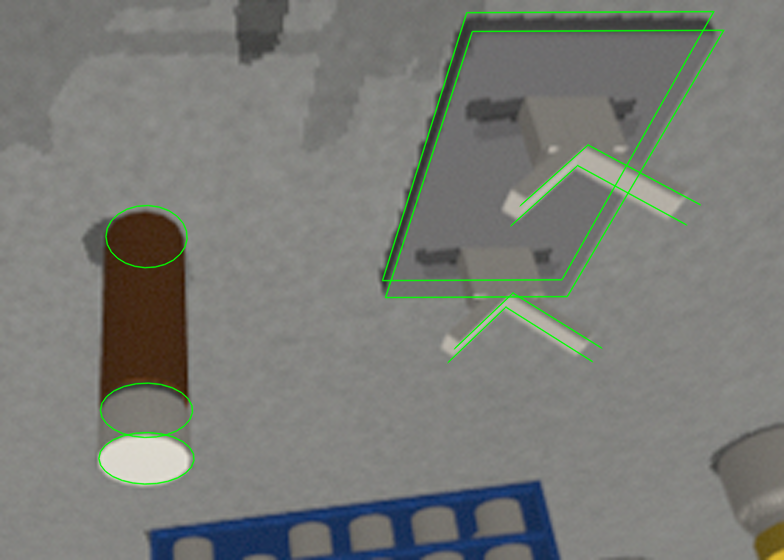

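View pics/o4.png

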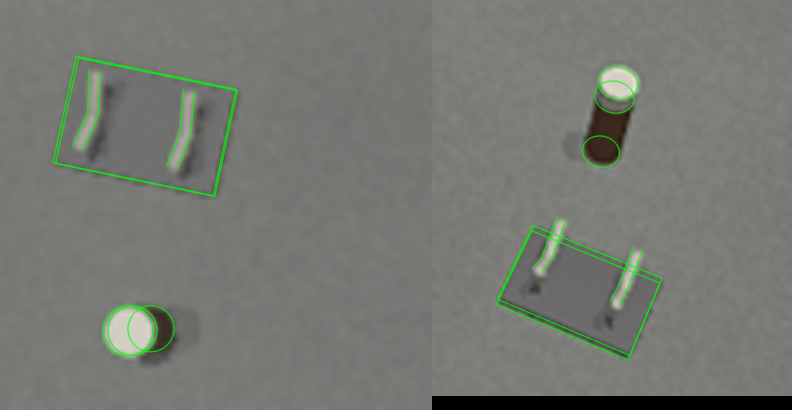

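```bash
sed -i 's/^AX=.*/AX=80.0/' plan.py; python3 - <<'E'
from plan import *
s=state();T=pose(s); print(T[:3,3],s["dq"])
z=zt(45); P=np.array([462.4,222,58])
B=mk(jaw,z,P-56*z); T1=plan(T,B,10)
plan(T1,mk(jaw,z,P-6*z),10)
E
```

```text
[485.94 329.17 229.82] [ 0.05  0.    0.    0.04 -0.04 -0.05]
row r [ 0.01  0.02 -0.01] t [ 4.4 -0.5 14.3] |t| 14.96996993984958 |r| 0.024494897427831782
   3 [480.89 308.6  190.22] z [-0.12 -0.7  -0.71]
   6 [475.82 288.08 150.6 ] z [-0.12 -0.7  -0.71]
   9 [470.73 267.6  110.95] z [-0.12 -0.7  -0.71]
   10 [469.03 260.79  97.73] z [-0.12 -0.7  -0.71]
row r [ 0.  0. -0.] t [0. 0. 5.] |t| 5.0 |r| 0.0
   3 [467.19 250.34  87.13] z [-0.12 -0.7  -0.71]
   6 [465.36 239.89  76.53] z [-0.12 -0.7  -0.71]
   9 [463.52 229.44  65.92] z [-0.12 -0.7  -0.71]
   10 [462.9  225.96  62.39] z [-0.12 -0.7  -0.71]
```

>>> {"method": "drive_tool", "body": {
  "targets": [
    {"rx": 0,"ry": 0,"rz": 0,"tx": 4.4,"ty": -0.5,"tz": 14.3,"fingers": 93},
    {"rx": 0,"ry": 0,"rz": 0,"tx": 4.4,"ty": -0.5,"tz": 14.3,"fingers": 93},
    {"rx": 0,"ry": 0,"rz": 0,"tx": 4.4,"ty": -0.5,"tz": 14.3,"fingers": 93},
    {"rx": 0,"ry": 0,"rz": 0,"tx": 4.4,"ty": -0.5,"tz": 14.3,"fingers": 93},
    {"rx": 0,"ry": 0,"rz": 0,"tx": 4.4,"ty": -0.5,"tz": 14.3,"fingers": 93},
    {"rx": 0,"ry": 0,"rz": 0,"tx": 4.4,"ty": -0.5,"tz": 14.3,"fingers": 93},
    {"rx": 0,"ry": 0,"rz": 0,"tx": 4.4,"ty": -0.5,"tz": 14.3,"fingers": 93},
    {"rx": 0,"ry": 0,"rz": 0,"tx": 4.4,"ty": -0.5,"tz": 14.3,"fingers": 93},
    {"rx": 0,"ry": 0,"rz": 0,"tx": 4.4,"ty": -0.5,"tz": 14.3,"fingers": 93},
    {"rx": 0,"ry": 0,"rz": 0,"tx": 4.4,"ty": -0.5,"tz": 14.3,"fingers": 93}
  ]
}}

```text
time_s: 2.9
position: [467.2, 264.0, 96.5]
orientation: [3.141, 0.786, 1.404]
wrist_force: [0.1, -0.6, 0.7]
finger_gap: 92.7
```

```bash
python3 - <<'E'
from ov import *
capture("wrist");c=snap("wrist","w3")
s=state();T=pose(s); print(T,s["joints"],s["dq"])
overlay(c,tube_pts(np.array([462.4,222,0]),up),(0,0,560,420),1.4,"pics/o5.png")
z=zt(45); P=np.array([462.4,222,58])
plan(T,mk(jaw,z,P-6*z),10)
E
```

```text
[[  0.12   0.99  -0.12 465.95]
 [  0.69  -0.17  -0.7  262.54]
 [ -0.71  -0.    -0.7   94.87]
 [  0.     0.     0.     1.  ]] [ 0.72  0.67  1.29 -0.48  1.82  0.92] [ 0.01 -0.01 -0.05 -0.    0.04 -0.01]
row r [0.02 0.03 0.04] t [-0.2  0.3  4.9] |t| 4.913247398615299 |r| 0.053851648071345036
   3 [464.99 251.69  84.95] z [-0.12 -0.7  -0.7 ]
   6 [464.02 240.85  75.  ] z [-0.12 -0.7  -0.71]
   9 [463.04 230.03  65.04] z [-0.12 -0.7  -0.71]
   10 [462.71 226.43  61.72] z [-0.12 -0.7  -0.71]
```

View pics/o5.png

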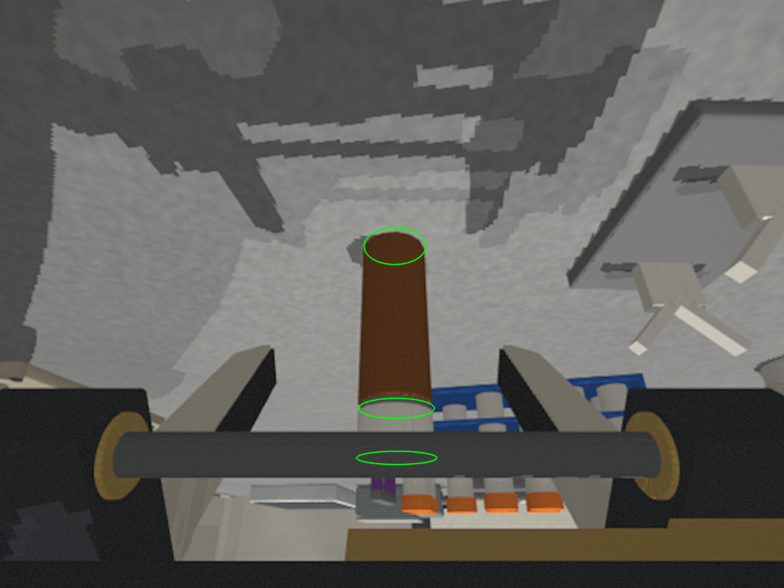

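```bash
python3 - <<'E'
from plan import *
for i in range(6):
    capture("top"); s=state(); print(s["time_s"],s["position"],s["joints"].round(4),s["orientation"].round(4))
E
```

```text
3.05 [466.68 263.33  96.37] [ 0.72  0.67  1.29 -0.48  1.82  0.92] [-3.14  0.79  1.4 ]
3.1 [467.41 263.99  97.49] [ 0.72  0.66  1.29 -0.48  1.82  0.92] [3.14 0.79 1.4 ]
3.15 [467.88 264.38  98.1 ] [ 0.72  0.66  1.28 -0.48  1.82  0.92] [3.14 0.79 1.4 ]
3.2 [468.14 264.57  98.43] [ 0.72  0.66  1.28 -0.48  1.82  0.92] [3.14 0.79 1.4 ]
3.25 [468.25 264.57  98.5 ] [ 0.72  0.66  1.28 -0.48  1.82  0.92] [3.14 0.79 1.4 ]
3.3 [468.26 264.5   98.43] [ 0.72  0.66  1.28 -0.48  1.82  0.92] [3.14 0.79 1.4 ]
```

```bash
python3 - <<'E'
from ov import *
c=snap("wrist","w4")
s=state();T=pose(s); print(T)
overlay(c,tube_pts(np.array([462.4,222,0]),up)+cradle_pts(610,230,80),(0,0,560,420),1.4,"pics/o6.png")
z=zt(45); P=np.array([462.0,222,58])
plan(T,mk(jaw,z,P-6*z),8)
E
```

```text
[[  0.12   0.99  -0.12 468.19]
 [  0.7   -0.17  -0.7  264.33]
 [ -0.71   0.    -0.71  98.29]
 [  0.     0.     0.     1.  ]]
row r [0.05 0.   0.02] t [-0.2  0.1  6.6] |t| 6.603786792439622 |r| 0.05385164807134505
   3 [466.08 250.05  84.72] z [-0.12 -0.7  -0.71]
   6 [463.93 235.78  71.15] z [-0.12 -0.7  -0.71]
   8 [462.47 226.27  62.1 ] z [-0.12 -0.7  -0.71]
```

View pics/o6.png

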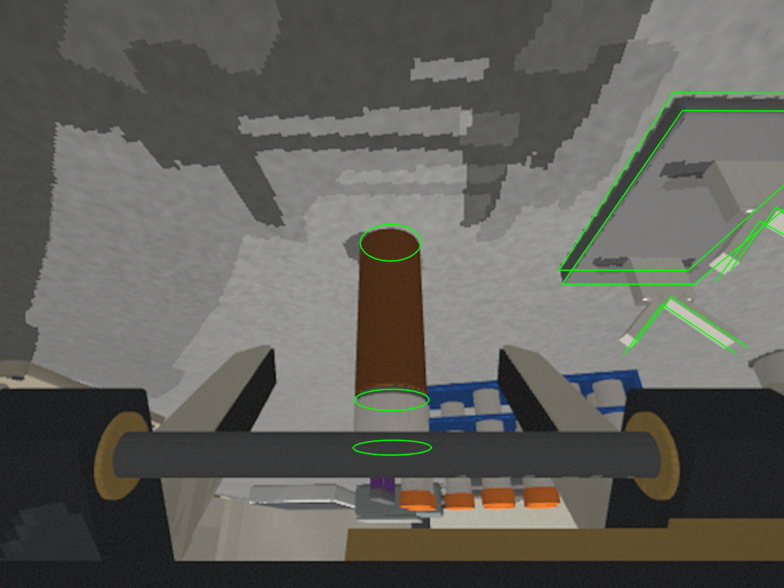

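Model overlays match the tube and cradle. Final approach, with settling rows.

>>> {"method": "drive_tool", "body": {
  "targets": [
    {"rx": 0,"ry": 0,"rz": 0,"tx": -0.2,"ty": 0.1,"tz": 6.6,"fingers": 93},
    {"rx": 0,"ry": 0,"rz": 0,"tx": -0.2,"ty": 0.1,"tz": 6.6,"fingers": 93},
    {"rx": 0,"ry": 0,"rz": 0,"tx": -0.2,"ty": 0.1,"tz": 6.6,"fingers": 93},
    {"rx": 0,"ry": 0,"rz": 0,"tx": -0.2,"ty": 0.1,"tz": 6.6,"fingers": 93},
    {"rx": 0,"ry": 0,"rz": 0,"tx": -0.2,"ty": 0.1,"tz": 6.6,"fingers": 93},
    {"rx": 0,"ry": 0,"rz": 0,"tx": -0.2,"ty": 0.1,"tz": 6.6,"fingers": 93},
    {"rx": 0,"ry": 0,"rz": 0,"tx": -0.2,"ty": 0.1,"tz": 6.6,"fingers": 93},
    {"rx": 0,"ry": 0,"rz": 0,"tx": -0.2,"ty": 0.1,"tz": 6.6,"fingers": 93},
    {"rx": 0,"ry": 0,"rz": 0,"tx": 0,"ty": 0,"tz": 0,"fingers": 93},
    {"rx": 0,"ry": 0,"rz": 0,"tx": 0,"ty": 0,"tz": 0,"fingers": 93}
  ]
}}

```text
time_s: 4.18
position: [461.8, 225.0, 61.0]
orientation: [3.141, 0.788, 1.402]
wrist_force: [-0.5, 0.2, 0.1]
finger_gap: 92.8
```

```bash
python3 - <<'E'
from ov import *
capture("top");capture("top");s=state();T=pose(s); print(T)
c=snap("wrist","w5")
overlay(c,tube_pts(np.array([462.0,222,0]),up),(0,0,560,420),1.4,"pics/o7.png")
E
```

```text
[[  0.12   0.99  -0.12 462.28]
 [  0.7   -0.17  -0.7  225.62]
 [ -0.71   0.    -0.71  61.53]
 [  0.     0.     0.     1.  ]]
```

View pics/o7.png

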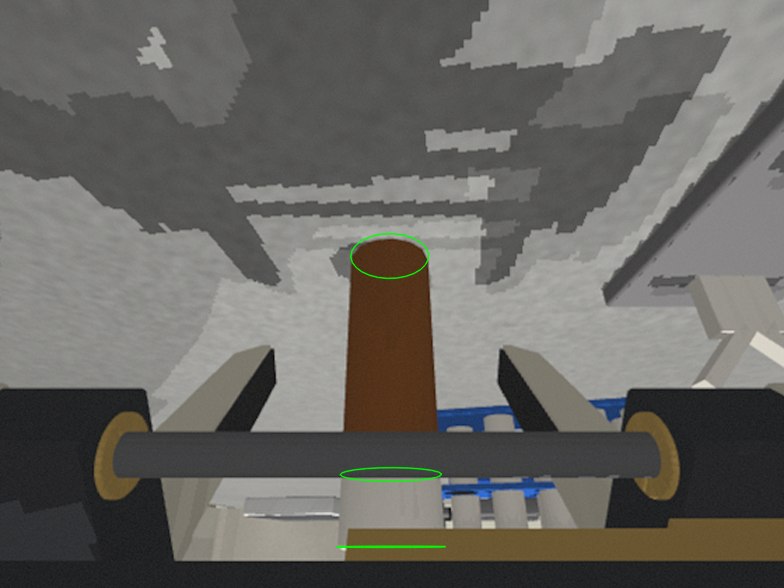

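>>> {"method": "drive_tool", "body": {
  "targets": [
    {"rx": 0,"ry": 0,"rz": 0,"tx": 0,"ty": 0,"tz": 0,"fingers": 60},
    {"rx": 0,"ry": 0,"rz": 0,"tx": 0,"ty": 0,"tz": 0,"fingers": 45},
    {"rx": 0,"ry": 0,"rz": 0,"tx": 0,"ty": 0,"tz": 0,"fingers": 40},
    {"rx": 0,"ry": 0,"rz": 0,"tx": 0,"ty": 0,"tz": 0,"fingers": 37},
    {"rx": 0,"ry": 0,"rz": 0,"tx": 0,"ty": 0,"tz": 0,"fingers": 34},
    {"rx": 0,"ry": 0,"rz": 0,"tx": 0,"ty": 0,"tz": 0,"fingers": 30},
    {"rx": 0,"ry": 0,"rz": 0,"tx": 0,"ty": 0,"tz": 0,"fingers": 20},
    {"rx": 0,"ry": 0,"rz": 0,"tx": 0,"ty": 0,"tz": 0,"fingers": 20},
    {"rx": 0,"ry": 0,"rz": 0,"tx": 0,"ty": 0,"tz": 0,"fingers": 20},
    {"rx": 0,"ry": 0,"rz": 0,"tx": 0,"ty": 0,"tz": 0,"fingers": 20}
  ]
}}

```text
time_s: 5.17
position: [462.1, 225.4, 61.3]
orientation: [3.14, 0.787, 1.402]
wrist_force: [0.4, -0.5, -0.8]
finger_gap: 33.6
```

```bash
python3 - <<'E'
from ov import *
s=state();T=pose(s); print(T,s["finger_gap"],s["wrist_force"])
L=T.copy(); L[:3,3]+=[10,0,90]
T1=plan(T,L,10)
O=np.array([610,230,60.])
# final: tool z tilt -45, tube center 3mm below grasp along tube
z=zt(-45); G=O-3*d   # placeholder, cap goes toward -d
F=mk(jaw,z,G-6*z); H=F.copy(); H[2,3]+=90
T2=plan(T1,H,20)
E
```

```text
[[  0.12   0.99  -0.12 462.11]
 [  0.7   -0.17  -0.7  225.4 ]
 [ -0.71   0.    -0.71  61.26]
 [  0.     0.     0.     1.  ]] 33.62889046890726 [ 0.44 -0.49 -0.76]
row r [0. 0. 0.] t [-6.3  1.  -6.5] |t| 9.107140056021978 |r| 0.0
   3 [465.11 225.37  88.41] z [-0.12 -0.7  -0.71]
   6 [468.12 225.34 115.57] z [-0.12 -0.7  -0.71]
   9 [471.13 225.31 142.72] z [-0.12 -0.7  -0.71]
   10 [472.13 225.3  151.78] z [-0.12 -0.7  -0.71]
row r [0.   4.51 0.02] t [ 1.2  6.8 -0.2] |t| 6.907966415668217 |r| 4.510044345679985
   3 [492.77 224.95 149.92] z [-0.09 -0.52 -0.85]
   6 [513.46 224.94 148.86] z [-0.05 -0.31 -0.95]
   9 [534.18 225.06 148.65] z [-0.01 -0.08 -1.  ]
   12 [554.9  225.12 149.29] z [ 0.03  0.15 -0.99]
   15 [575.57 224.93 150.76] z [ 0.07  0.38 -0.92]
   18 [596.16 224.29 152.97] z [ 0.1   0.58 -0.81]
   20 [609.84 223.55 154.79] z [ 0.12  0.7  -0.71]
```

>>> {"method": "drive_tool", "body": {
  "targets": [
    {"rx": 0,"ry": 0,"rz": 0,"tx": -2,"ty": 0.3,"tz": -2,"fingers": 20},
    {"rx": 0,"ry": 0,"rz": 0,"tx": -5,"ty": 0.8,"tz": -5,"fingers": 20},
    {"rx": 0,"ry": 0,"rz": 0,"tx": -7.4,"ty": 1.2,"tz": -7.6,"fingers": 20},
    {"rx": 0,"ry": 0,"rz": 0,"tx": -8,"ty": 1.3,"tz": -8.3,"fingers": 20},
    {"rx": 0,"ry": 0,"rz": 0,"tx": -8,"ty": 1.3,"tz": -8.3,"fingers": 20},
    {"rx": 0,"ry": 0,"rz": 0,"tx": -8,"ty": 1.3,"tz": -8.3,"fingers": 20},
    {"rx": 0,"ry": 0,"rz": 0,"tx": -8,"ty": 1.3,"tz": -8.3,"fingers": 20},
    {"rx": 0,"ry": 0,"rz": 0,"tx": -8,"ty": 1.3,"tz": -8.3,"fingers": 20},
    {"rx": 0,"ry": 0,"rz": 0,"tx": -6,"ty": 1,"tz": -6,"fingers": 20},
    {"rx": 0,"ry": 0,"rz": 0,"tx": -2.6,"ty": 0.4,"tz": -2.6,"fingers": 20}
  ]
}}

```text
time_s: 6.0
position: [473.0, 225.4, 153.6]
orientation: [3.138, 0.786, 1.4]
wrist_force: [-0.0, 0.4, -1.3]
finger_gap: 33.4
```

>>> {"method": "drive_tool", "body": {
  "targets": [
    {"rx": 0,"ry": 2.3,"rz": 0,"tx": 0.6,"ty": 3.4,"tz": -0.1,"fingers": 20},
    {"rx": 0,"ry": 4.5,"rz": 0,"tx": 1.2,"ty": 6.8,"tz": -0.2,"fingers": 20},
    {"rx": 0,"ry": 4.5,"rz": 0,"tx": 1.2,"ty": 6.8,"tz": -0.2,"fingers": 20},
    {"rx": 0,"ry": 4.5,"rz": 0,"tx": 1.2,"ty": 6.8,"tz": -0.2,"fingers": 20},
    {"rx": 0,"ry": 4.5,"rz": 0,"tx": 1.2,"ty": 6.8,"tz": -0.2,"fingers": 20},
    {"rx": 0,"ry": 4.5,"rz": 0,"tx": 1.2,"ty": 6.8,"tz": -0.2,"fingers": 20},
    {"rx": 0,"ry": 4.5,"rz": 0,"tx": 1.2,"ty": 6.8,"tz": -0.2,"fingers": 20},
    {"rx": 0,"ry": 4.5,"rz": 0,"tx": 1.2,"ty": 6.8,"tz": -0.2,"fingers": 20},
    {"rx": 0,"ry": 4.5,"rz": 0,"tx": 1.2,"ty": 6.8,"tz": -0.2,"fingers": 20},
    {"rx": 0,"ry": 4.5,"rz": 0,"tx": 1.2,"ty": 6.8,"tz": -0.2,"fingers": 20}
  ]
}}

```text
time_s: 6.83
position: [538.1, 224.9, 148.9]
orientation: [3.14, 0.037, 1.403]
wrist_force: [-0.4, -0.4, -0.4]
finger_gap: 33.2
```

```bash
python3 - <<'E'
from ov import *
s=state();T=pose(s); print(T,s["finger_gap"],s["wrist_force"],s["joints"])
c=snap("scene","s2")
O=np.array([610,230,60.])
z=zt(-45); G=O-2*d
H=mk(jaw,z,G-6*z+90*up)
plan(T,H,10)
E
```

```text
[[  0.17   0.99  -0.   538.08]
 [  0.99  -0.17  -0.04 224.89]
 [ -0.04   0.    -1.   148.85]
 [  0.     0.     0.     1.  ]] 33.224511038808735 [-0.39 -0.37 -0.42] [ 0.33  0.17  1.63 -0.03  1.37  0.5 ]
row r [-0.    4.71  0.04] t [ 1.3  7.  -0.1] |t| 7.120393247567159 |r| 4.710169848317574
   3 [559.43 225.18 149.37] z [ 0.04  0.21 -0.98]
   6 [580.74 225.2  150.8 ] z [ 0.08  0.43 -0.9 ]
   9 [601.97 224.73 153.07] z [ 0.11  0.64 -0.76]
   10 [609.03 224.43 153.99] z [ 0.12  0.7  -0.71]
```

View pics/s2.png

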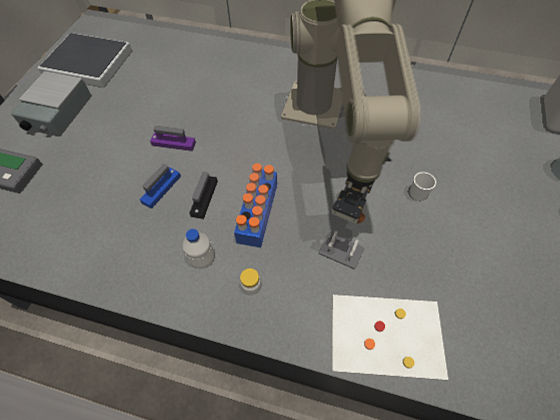

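>>> {"method": "drive_tool", "body": {
  "targets": [
    {"rx": 0,"ry": 4.7,"rz": 0,"tx": 1.3,"ty": 7,"tz": -0.1,"fingers": 20},
    {"rx": 0,"ry": 4.7,"rz": 0,"tx": 1.3,"ty": 7,"tz": -0.1,"fingers": 20},
    {"rx": 0,"ry": 4.7,"rz": 0,"tx": 1.3,"ty": 7,"tz": -0.1,"fingers": 20},
    {"rx": 0,"ry": 4.7,"rz": 0,"tx": 1.3,"ty": 7,"tz": -0.1,"fingers": 20},
    {"rx": 0,"ry": 4.7,"rz": 0,"tx": 1.3,"ty": 7,"tz": -0.1,"fingers": 20},
    {"rx": 0,"ry": 4.7,"rz": 0,"tx": 1.3,"ty": 7,"tz": -0.1,"fingers": 20},
    {"rx": 0,"ry": 4.7,"rz": 0,"tx": 1.3,"ty": 7,"tz": -0.1,"fingers": 20},
    {"rx": 0,"ry": 4.7,"rz": 0,"tx": 1.3,"ty": 7,"tz": -0.1,"fingers": 20},
    {"rx": 0,"ry": 4.7,"rz": 0,"tx": 1.3,"ty": 7,"tz": -0.1,"fingers": 20},
    {"rx": 0,"ry": 4.7,"rz": 0,"tx": 1.3,"ty": 7,"tz": -0.1,"fingers": 20}
  ]
}}

```text
time_s: 7.72
position: [608.5, 224.7, 153.5]
orientation: [3.141, -0.783, 1.404]
wrist_force: [-0.9, 1.1, -1.2]
finger_gap: 33.4
```

>>> {"method": "drive_tool", "body": {
  "targets": [
    {"rx": 0,"ry": 0,"rz": 0,"tx": 0,"ty": 0,"tz": 0,"fingers": 20},
    {"rx": 0,"ry": 0,"rz": 0,"tx": 0,"ty": 0,"tz": 0,"fingers": 20},
    {"rx": 0,"ry": 0,"rz": 0,"tx": 0,"ty": 0,"tz": 0,"fingers": 20},
    {"rx": 0,"ry": 0,"rz": 0,"tx": 0,"ty": 0,"tz": 0,"fingers": 20},
    {"rx": 0,"ry": 0,"rz": 0,"tx": 0,"ty": 0,"tz": 0,"fingers": 20},
    {"rx": 0,"ry": 0,"rz": 0,"tx": 0,"ty": 0,"tz": 0,"fingers": 20},
    {"rx": 0,"ry": 0,"rz": 0,"tx": 0,"ty": 0,"tz": 0,"fingers": 20},
    {"rx": 0,"ry": 0,"rz": 0,"tx": 0,"ty": 0,"tz": 0,"fingers": 20},
    {"rx": 0,"ry": 0,"rz": 0,"tx": 0,"ty": 0,"tz": 0,"fingers": 20},
    {"rx": 0,"ry": 0,"rz": 0,"tx": 0,"ty": 0,"tz": 0,"fingers": 20}
  ]
}}

```text
time_s: 8.55
position: [608.7, 224.7, 153.6]
orientation: [3.14, -0.78, 1.404]
wrist_force: [-0.2, 0.0, -1.0]
finger_gap: 33.2
```

```bash
python3 - <<'E'
from ov import *
s=state();T=pose(s); print(T,s["finger_gap"],s["wrist_force"],s["joints"])
g=T[:3,3]+6*T[:3,2]; ax=T[:3,:3]@np.array([-.707,0,-.707])  # nominal cap axis
print("cap axis",ax)
sg=tube_pts(g-57*ax,ax)+cradle_pts(610,230,80)
for n,b,k in (("wrist",(0,0,560,420),1.4),("top",(160,140,280,240),5),("scene",(280,170,400,280),5)):
    c=snap(n,n+"_6"); overlay(c,sg,b,k,f"pics/o8{n}.png")
O=np.array([610,230,60.])
z=zt(-45); G=O-2*d
plan(T,mk(jaw,z,G-6*z+90*up),10)
E
```

```text
[[  0.12   0.99   0.12 608.68]
 [  0.7   -0.17   0.69 224.74]
 [  0.7    0.    -0.71 153.58]
 [  0.     0.     0.     1.  ]] 33.21325883183806 [-0.17  0.02 -1.02] [-0.12  0.22  1.76  0.83  1.26 -0.26]
cap axis [-0.17 -0.99  0.01]
row r [-0.02  0.03  0.03] t [-0.   0.  -0.1] |t| 0.1 |r| 0.04690415759823429
   3 [608.64 224.54 153.79] z [ 0.12  0.69 -0.71]
   6 [608.61 224.33 154.  ] z [ 0.12  0.7  -0.71]
   9 [608.57 224.12 154.21] z [ 0.12  0.7  -0.71]
   10 [608.56 224.05 154.28] z [ 0.12  0.7  -0.71]
```

View pics/o8wrist.png

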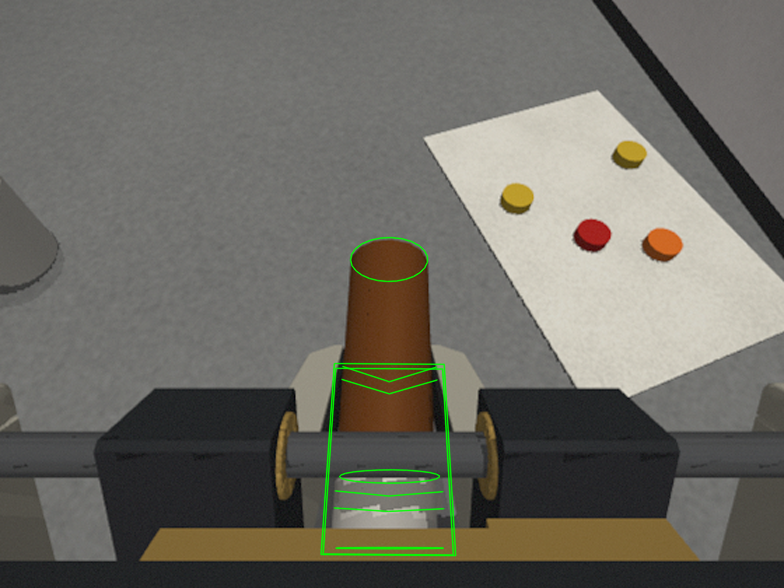

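View pics/o8scene.png

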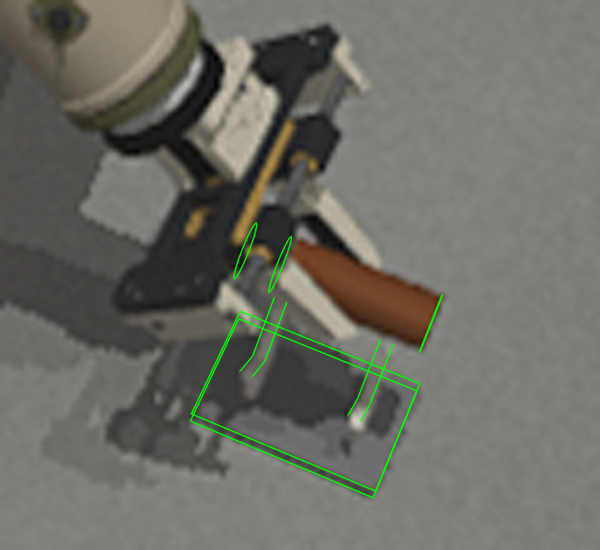

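View pics/o8top.png

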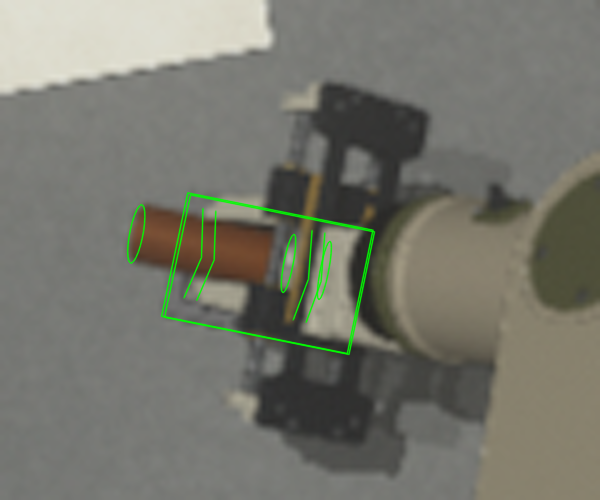

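```bash
python3 - <<'E'
from ov import *
s=state();T=pose(s)
O=np.array([610,230,60.])
z=zt(-45); G=O-2*d
plan(T,mk(jaw,z,G-6*z+5*up),10,2)
E
```

```text
row r [-0.02  0.03  0.03] t [-5.99  0.03  5.92] |t| 8.421840653918833 |r| 0.04690415759823429
   3 [608.8  224.36 128.24] z [ 0.12  0.69 -0.71]
   6 [608.87 224.11 102.97] z [ 0.12  0.7  -0.71]
   9 [608.93 223.91  77.71] z [ 0.12  0.7  -0.71]
   10 [608.95 223.85  69.29] z [ 0.12  0.7  -0.71]
```

>>> {"method": "drive_tool", "body": {
  "targets": [
    {"rx": 0,"ry": 0,"rz": 0,"tx": -4,"ty": 0,"tz": 3.9,"fingers": 20},
    {"rx": 0,"ry": 0,"rz": 0,"tx": -8,"ty": 0,"tz": 7.9,"fingers": 20},
    {"rx": 0,"ry": 0.2,"rz": 0.2,"tx": -9,"ty": 0.1,"tz": 8.9,"fingers": 20},
    {"rx": 0,"ry": 0,"rz": 0,"tx": -9,"ty": 0.1,"tz": 8.9,"fingers": 20},
    {"rx": 0,"ry": 0,"rz": 0,"tx": -9,"ty": 0.1,"tz": 8.9,"fingers": 20},
    {"rx": 0,"ry": 0,"rz": 0,"tx": -8,"ty": 0,"tz": 7.9,"fingers": 20},
    {"rx": 0,"ry": 0,"rz": 0,"tx": -6,"ty": 0,"tz": 5.9,"fingers": 20},
    {"rx": 0,"ry": 0,"rz": 0,"tx": -4,"ty": 0,"tz": 3.9,"fingers": 20},
    {"rx": 0,"ry": 0,"rz": 0,"tx": -2,"ty": 0,"tz": 2,"fingers": 20},
    {"rx": 0,"ry": 0,"rz": 0,"tx": -0.9,"ty": 0,"tz": 0.9,"fingers": 20}
  ]
}}

```text
time_s: 9.53
position: [608.7, 223.9, 68.9]
orientation: [-3.139, -0.784, 1.398]
wrist_force: [0.2, 0.1, -0.2]
finger_gap: 33.5
```

>>> {"method": "drive_tool", "body": {
  "targets": [
    {"rx": 0,"ry": 0,"rz": 0,"tx": 0,"ty": 0,"tz": 0,"fingers": 20},
    {"rx": 0,"ry": 0,"rz": 0,"tx": 0,"ty": 0,"tz": 0,"fingers": 20},
    {"rx": 0,"ry": 0,"rz": 0,"tx": 0,"ty": 0,"tz": 0,"fingers": 20},
    {"rx": 0,"ry": 0,"rz": 0,"tx": 0,"ty": 0,"tz": 0,"fingers": 20},
    {"rx": 0,"ry": 0,"rz": 0,"tx": 0,"ty": 0,"tz": 0,"fingers": 20},
    {"rx": 0,"ry": 0,"rz": 0,"tx": 0,"ty": 0,"tz": 0,"fingers": 20},
    {"rx": 0,"ry": 0,"rz": 0,"tx": 0,"ty": 0,"tz": 0,"fingers": 20},
    {"rx": 0,"ry": 0,"rz": 0,"tx": 0,"ty": 0,"tz": 0,"fingers": 20},
    {"rx": 0,"ry": 0,"rz": 0,"tx": 0,"ty": 0,"tz": 0,"fingers": 20},
    {"rx": 0,"ry": 0,"rz": 0,"tx": 0,"ty": 0,"tz": 0,"fingers": 20}
  ]
}}

```text
time_s: 10.37
position: [608.8, 223.8, 69.4]
orientation: [-3.14, -0.784, 1.399]
wrist_force: [0.2, -1.2, -1.5]
finger_gap: 33.2
```

```bash
python3 - <<'E'
from ov import *
s=state();T=pose(s); print(T,s["finger_gap"],s["wrist_force"],s["wrist_torque"])
g=T[:3,3]+6*T[:3,2]; ax=T[:3,:3]@np.array([-.707,0,-.707])
mid=g-2*ax; print("mid",mid,"ax",ax)
sg=tube_pts(g-57*ax,ax)+cradle_pts(610,230,80)
for n,b,k in (("wrist",(150,150,450,400),2.6),("top",(160,140,280,240),5),("scene",(300,190,400,280),6)):
    c=snap(n,n+"_7"); overlay(c,sg,b,k,f"pics/o9{n}.png"); overlay(c,[],b,k,f"pics/p9{n}.png")
E
```

```text
[[  0.12   0.99   0.12 608.81]
 [  0.7   -0.17   0.7  223.84]
 [  0.71  -0.    -0.71  69.37]
 [  0.     0.     0.     1.  ]] 33.21932900507178 [ 0.18 -1.22 -1.49] [-0.51  0.13  0.01]
mid [609.87 229.99  65.11] ax [-0.17 -0.99  0.  ]
```

View pics/p9wrist.png

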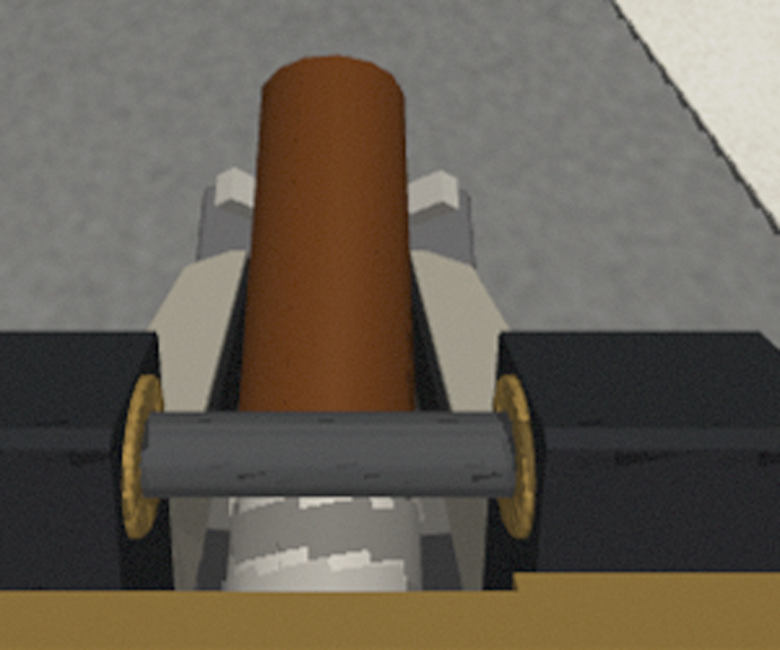

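View pics/o9scene.png

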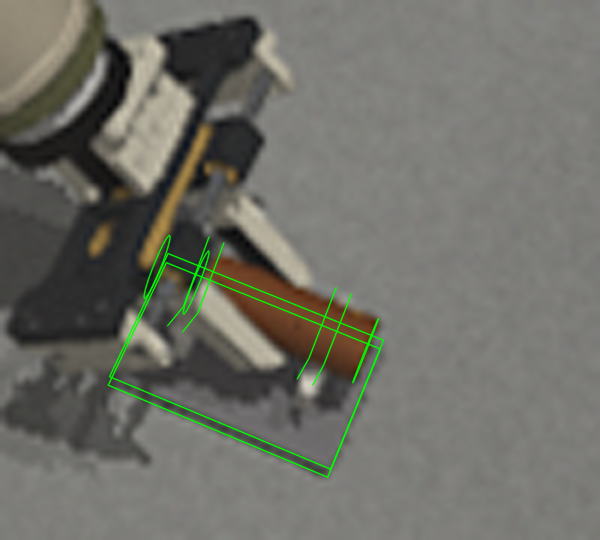

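View pics/o9top.png

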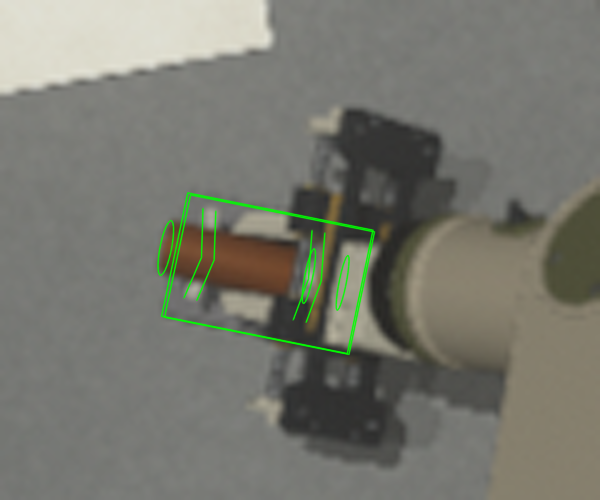

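>>> {"method": "drive_tool", "body": {
  "targets": [
    {"rx": 0,"ry": 0,"rz": 0,"tx": 0,"ty": 0.5,"tz": 0,"fingers": 20},
    {"rx": 0,"ry": 0,"rz": 0,"tx": 0,"ty": 0.5,"tz": 0,"fingers": 20},
    {"rx": 0,"ry": 0,"rz": 0,"tx": -0.7,"ty": 0,"tz": 0.7,"fingers": 20},
    {"rx": 0,"ry": 0,"rz": 0,"tx": -0.7,"ty": 0,"tz": 0.7,"fingers": 20},
    {"rx": 0,"ry": 0,"rz": 0,"tx": -0.7,"ty": 0,"tz": 0.7,"fingers": 20},
    {"rx": 0,"ry": 0,"rz": 0,"tx": -0.7,"ty": 0,"tz": 0.7,"fingers": 20},
    {"rx": 0,"ry": 0,"rz": 0,"tx": 0,"ty": 0,"tz": 0,"fingers": 20},
    {"rx": 0,"ry": 0,"rz": 0,"tx": 0,"ty": 0,"tz": 0,"fingers": 20},
    {"rx": 0,"ry": 0,"rz": 0,"tx": 0,"ty": 0,"tz": 0,"fingers": 20},
    {"rx": 0,"ry": 0,"rz": 0,"tx": 0,"ty": 0,"tz": 0,"fingers": 20}
  ]
}}

```text
time_s: 11.35
position: [609.9, 223.7, 65.5]
orientation: [-3.14, -0.784, 1.399]
wrist_force: [0.3, -0.3, -1.0]
finger_gap: 33.3
```

```bash
python3 - <<'E'
from ov import *
s=state();T=pose(s); print(T,s["finger_gap"],s["wrist_force"],s["wrist_torque"])
g=T[:3,3]+6*T[:3,2]; print(g)
c=snap("wrist","w8"); overlay(c,[],(150,150,450,400),2.6,f"pics/p10.png")
E
```

```text
[[  0.12   0.99   0.12 609.86]
 [  0.7   -0.17   0.7  223.67]
 [  0.71  -0.    -0.71  65.48]
 [  0.     0.     0.     1.  ]] 33.26336349964258 [ 0.25 -0.27 -1.03] [-0.46  0.16 -0.02]
[610.57 227.84  61.23]
```

View pics/p10.png

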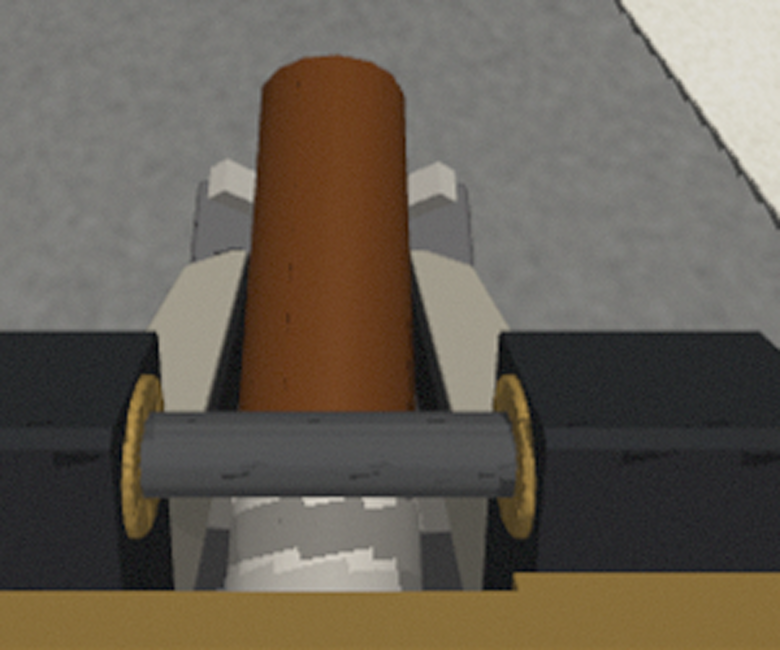

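>>> {"method": "drive_tool", "body": {
  "targets": [
    {"rx": 0,"ry": 0,"rz": 0,"tx": -0.2,"ty": 0,"tz": 0.2,"fingers": 20},
    {"rx": 0,"ry": 0,"rz": 0,"tx": -0.2,"ty": 0,"tz": 0.2,"fingers": 20},
    {"rx": 0,"ry": 0,"rz": 0,"tx": -0.2,"ty": 0,"tz": 0.2,"fingers": 20},
    {"rx": 0,"ry": 0,"rz": 0,"tx": -0.2,"ty": 0,"tz": 0.2,"fingers": 20},
    {"rx": 0,"ry": 0,"rz": 0,"tx": 0,"ty": 0,"tz": 0,"fingers": 20},
    {"rx": 0,"ry": 0,"rz": 0,"tx": 0,"ty": 0,"tz": 0,"fingers": 20},
    {"rx": 0,"ry": 0,"rz": 0,"tx": 0,"ty": 0,"tz": 0,"fingers": 20},
    {"rx": 0,"ry": 0,"rz": 0,"tx": 0,"ty": 0,"tz": 0,"fingers": 20},
    {"rx": 0,"ry": 0,"rz": 0,"tx": 0,"ty": 0,"tz": 0,"fingers": 20},
    {"rx": 0,"ry": 0,"rz": 0,"tx": 0,"ty": 0,"tz": 0,"fingers": 20}
  ]
}}

```text
time_s: 12.23
position: [609.9, 223.7, 64.4]
orientation: [-3.14, -0.784, 1.399]
wrist_force: [-0.2, -0.2, -0.5]
finger_gap: 33.3
```

>>> {"method": "drive_tool", "body": {
  "targets": [
    {"rx": 0,"ry": 0,"rz": 0,"tx": 0,"ty": 0,"tz": 0,"fingers": 34},
    {"rx": 0,"ry": 0,"rz": 0,"tx": 0,"ty": 0,"tz": 0,"fingers": 35},
    {"rx": 0,"ry": 0,"rz": 0,"tx": 0,"ty": 0,"tz": 0,"fingers": 36},
    {"rx": 0,"ry": 0,"rz": 0,"tx": 0,"ty": 0,"tz": 0,"fingers": 38},
    {"rx": 0,"ry": 0,"rz": 0,"tx": 0,"ty": 0,"tz": 0,"fingers": 42},
    {"rx": 0,"ry": 0,"rz": 0,"tx": 0,"ty": 0,"tz": 0,"fingers": 50},
    {"rx": 0,"ry": 0,"rz": 0,"tx": 0,"ty": 0,"tz": 0,"fingers": 60},
    {"rx": 0,"ry": 0,"rz": 0,"tx": 0,"ty": 0,"tz": 0,"fingers": 70},
    {"rx": 0,"ry": 0,"rz": 0,"tx": 0,"ty": 0,"tz": 0,"fingers": 80},
    {"rx": 0,"ry": 0,"rz": 0,"tx": 0,"ty": 0,"tz": 0,"fingers": 80}
  ]
}}

```text
time_s: 13.07
position: [609.8, 223.7, 64.3]
orientation: [-3.14, -0.784, 1.399]
wrist_force: [0.1, 0.3, -0.5]
finger_gap: 70.4
```

```bash
python3 - <<'E'
from ov import *
s=state();T=pose(s); print(T[:3,3],s["finger_gap"],s["wrist_force"])
c=snap("wrist","w9"); overlay(c,[],(0,0,560,420),1.4,f"pics/p11.png")
A=T.copy(); A[:3,3]-=T[:3,2]*100; 
print(A[:3,3])
E
```

```text
[609.82 223.66  64.27] 70.38305084630191 [ 0.07  0.32 -0.52]
[597.93 154.09 135.11]
```

View pics/p11.png

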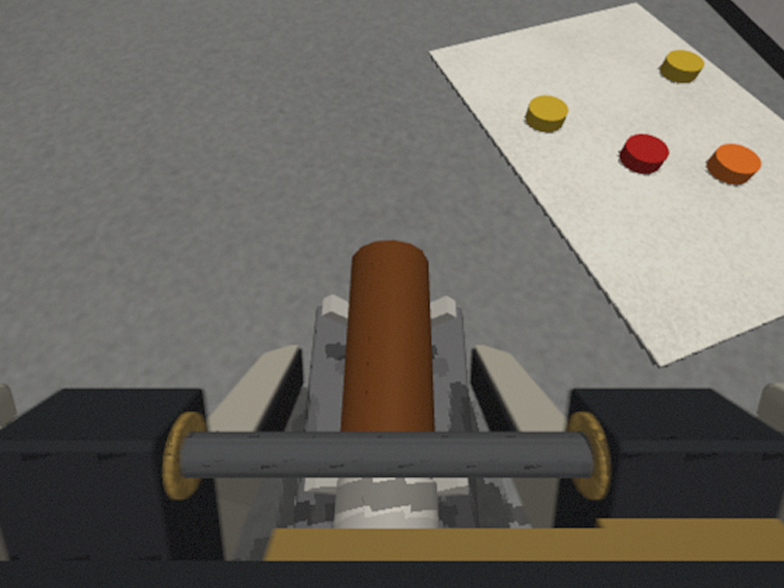

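>>> {"method": "drive_tool", "body": {
  "targets": [
    {"rx": 0,"ry": 0,"rz": 0,"tx": 0,"ty": 0,"tz": 0,"fingers": 93},
    {"rx": 0,"ry": 0,"rz": 0,"tx": 0,"ty": 0,"tz": 0,"fingers": 93},
    {"rx": 0,"ry": 0,"rz": 0,"tx": 2,"ty": 0,"tz": -2,"fingers": 93},
    {"rx": 0,"ry": 0,"rz": 0,"tx": 6,"ty": 0,"tz": -6,"fingers": 93},
    {"rx": 0,"ry": 0,"rz": 0,"tx": 12,"ty": 0,"tz": -12,"fingers": 93},
    {"rx": 0,"ry": 0,"rz": 0,"tx": 20,"ty": 0,"tz": -20,"fingers": 93},
    {"rx": 0,"ry": 0,"rz": 0,"tx": 25,"ty": 0,"tz": -25,"fingers": 93},
    {"rx": 0,"ry": 0,"rz": 0,"tx": 25,"ty": 0,"tz": -25,"fingers": 93},
    {"rx": 0,"ry": 0,"rz": 0,"tx": 25,"ty": 0,"tz": -25,"fingers": 93},
    {"rx": 0,"ry": 0,"rz": 0,"tx": 20,"ty": 0,"tz": -20,"fingers": 93}
  ]
}}

```text
time_s: 13.95
position: [610.5, 224.0, 259.4]
orientation: [3.139, -0.784, 1.402]
wrist_force: [0.1, -0.8, 1.6]
finger_gap: 93.0
```

```bash
python3 - <<'E'
from ov import *
s=state();T=pose(s); print(T[:3,3],s["finger_gap"],s["wrist_force"],s["joints"])
c=snap("scene","s9"); overlay(c,[],(280,160,420,280),5,f"pics/p12.png")
th=3.6
for z,n in ((300,20),):
    L=mk(tdir(th-90),[0,0,-1],[538.5,-256,z]); plan(T,L,n)
E
```

```text
[610.49 224.   259.39] 93.03595460090176 [ 0.15 -0.81  1.64] [-0.13  0.1   1.68  0.8   1.39 -0.12]
row r [-1.49 -1.9   3.62] t [-18.   15.4 -11.7] |t| 26.420635874255563 |r| 4.3513790917363195
   3 [640.4  151.75 247.26] z [ 0.17  0.6  -0.78]
   6 [655.12  74.4  239.34] z [ 0.2   0.5  -0.84]
   9 [654.49  -4.71 237.4 ] z [ 0.2   0.39 -0.9 ]
   12 [639.13 -82.14 242.84] z [ 0.18  0.27 -0.95]
   15 [ 610.43 -154.57  256.71] z [ 0.13  0.16 -0.98]
   18 [ 570.45 -218.9   279.64] z [ 0.06  0.06 -1.  ]
   20 [ 538.83 -255.95  300.04] z [-0. -0. -1.]
```

View pics/p12.png

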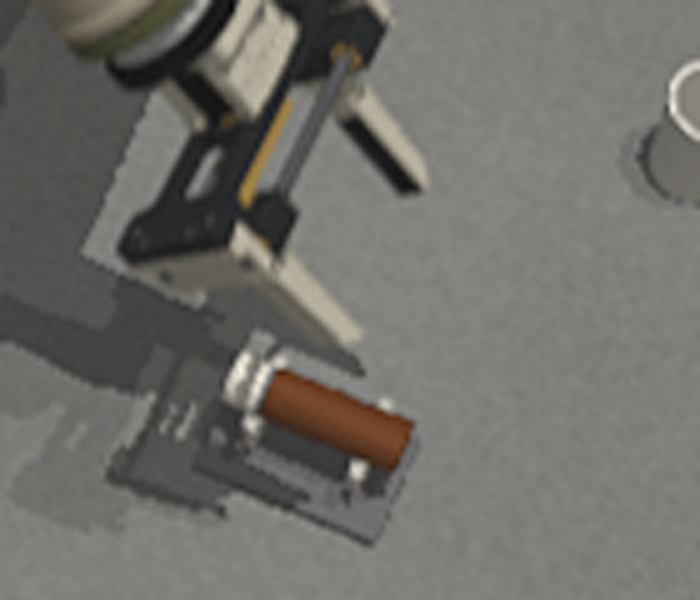

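>>> {"method": "drive_tool", "body": {
  "targets": [
    {"rx": -1.5,"ry": -1.9,"rz": 3.6,"tx": -18,"ty": 15.4,"tz": -11.7,"fingers": 93},
    {"rx": -1.5,"ry": -1.9,"rz": 3.6,"tx": -18,"ty": 15.4,"tz": -11.7,"fingers": 93},
    {"rx": -1.5,"ry": -1.9,"rz": 3.6,"tx": -18,"ty": 15.4,"tz": -11.7,"fingers": 93},
    {"rx": -1.5,"ry": -1.9,"rz": 3.6,"tx": -18,"ty": 15.4,"tz": -11.7,"fingers": 93},
    {"rx": -1.5,"ry": -1.9,"rz": 3.6,"tx": -18,"ty": 15.4,"tz": -11.7,"fingers": 93},
    {"rx": -1.5,"ry": -1.9,"rz": 3.6,"tx": -18,"ty": 15.4,"tz": -11.7,"fingers": 93},
    {"rx": -1.5,"ry": -1.9,"rz": 3.6,"tx": -18,"ty": 15.4,"tz": -11.7,"fingers": 93},
    {"rx": -1.5,"ry": -1.9,"rz": 3.6,"tx": -18,"ty": 15.4,"tz": -11.7,"fingers": 93},
    {"rx": -1.5,"ry": -1.9,"rz": 3.6,"tx": -18,"ty": 15.4,"tz": -11.7,"fingers": 93},
    {"rx": -1.5,"ry": -1.9,"rz": 3.6,"tx": -18,"ty": 15.4,"tz": -11.7,"fingers": 93}
  ]
}}

```text
time_s: 14.83
position: [650.5, -32.2, 234.5]
orientation: [-2.995, -0.385, 0.675]
wrist_force: [-0.4, 0.4, 0.1]
finger_gap: 93.0
```

```bash
python3 - <<'E'
from ov import *
s=state();T=pose(s); print(T[:3,3],s["finger_gap"],s["wrist_force"],s["joints"])
th=3.6
L=mk(tdir(th-90),[0,0,-1],[538.5,-256,290]); plan(T,L,10)
E
```

```text
[650.54 -32.2  234.51] 92.96049085092358 [-0.35  0.42  0.06] [-0.35  0.15  1.54  0.41  1.39  0.46]
row r [-1.48 -1.88  3.62] t [-18.1  15.4 -11. ] |t| 26.18721061892618 |r| 4.339262610167769
   3 [ 630.6  -107.79  240.81] z [ 0.17  0.23 -0.96]
   6 [ 597.83 -177.48  255.66] z [ 0.11  0.13 -0.99]
   9 [ 554.45 -238.3   279.56] z [ 0.03  0.03 -1.  ]
   10 [ 538.1  -256.15  289.55] z [ 0.  0. -1.]
```

>>> {"method": "drive_tool", "body": {
  "targets": [
    {"rx": -1.5,"ry": -1.9,"rz": 3.6,"tx": -18.1,"ty": 15.4,"tz": -11,"fingers": 93},
    {"rx": -1.5,"ry": -1.9,"rz": 3.6,"tx": -18.1,"ty": 15.4,"tz": -11,"fingers": 93},
    {"rx": -1.5,"ry": -1.9,"rz": 3.6,"tx": -18.1,"ty": 15.4,"tz": -11,"fingers": 93},
    {"rx": -1.5,"ry": -1.9,"rz": 3.6,"tx": -18.1,"ty": 15.4,"tz": -11,"fingers": 93},
    {"rx": -1.5,"ry": -1.9,"rz": 3.6,"tx": -18.1,"ty": 15.4,"tz": -11,"fingers": 93},
    {"rx": -1.5,"ry": -1.9,"rz": 3.6,"tx": -18.1,"ty": 15.4,"tz": -11,"fingers": 93},
    {"rx": -1.5,"ry": -1.9,"rz": 3.6,"tx": -18.1,"ty": 15.4,"tz": -11,"fingers": 93},
    {"rx": -1.5,"ry": -1.9,"rz": 3.6,"tx": -18.1,"ty": 15.4,"tz": -11,"fingers": 93},
    {"rx": -1.5,"ry": -1.9,"rz": 3.6,"tx": -18.1,"ty": 15.4,"tz": -11,"fingers": 93},
    {"rx": -1.4,"ry": -1.8,"rz": 3.6,"tx": -18,"ty": 15,"tz": -11,"fingers": 93}
  ]
}}

```text
time_s: 15.67
position: [538.4, -255.8, 290.0]
orientation: [3.139, -0.0, 0.065]
wrist_force: [0.5, 0.8, -0.9]
finger_gap: 93.1
```

>>> {"method": "drive_tool", "body": {
  "targets": [
    {"rx": 0,"ry": 0,"rz": 0,"tx": 0,"ty": 0,"tz": 0,"fingers": 93},
    {"rx": 0,"ry": 0,"rz": 0,"tx": 0,"ty": 0,"tz": 5,"fingers": 93},
    {"rx": 0,"ry": 0,"rz": 0,"tx": 0,"ty": 0,"tz": 10,"fingers": 93},
    {"rx": 0,"ry": 0,"rz": 0,"tx": 0,"ty": 0,"tz": 10,"fingers": 93},
    {"rx": 0,"ry": 0,"rz": 0,"tx": 0,"ty": 0,"tz": 5,"fingers": 93},
    {"rx": 0,"ry": 0,"rz": 0,"tx": 0,"ty": 0,"tz": 0,"fingers": 93},
    {"rx": 0,"ry": 0,"rz": 0,"tx": 0,"ty": 0,"tz": 0,"fingers": 93},
    {"rx": 0,"ry": 0,"rz": 0,"tx": 0,"ty": 0,"tz": 0,"fingers": 93},
    {"rx": 0,"ry": 0,"rz": 0,"tx": 0,"ty": 0,"tz": 0,"fingers": 93},
    {"rx": 0,"ry": 0,"rz": 0,"tx": 0,"ty": 0,"tz": 0,"fingers": 93}
  ]
}}

```text
time_s: 16.5
position: [539.8, -255.0, 259.8]
orientation: [3.14, -0.003, 0.069]
wrist_force: [0.4, -0.9, 0.2]
finger_gap: 93.1
```

```bash
python3 - <<'E'
from ov import *
s=state();T=pose(s); print(T,s["finger_gap"],s["wrist_force"],s["joints"])
c=snap("wrist","w10"); overlay(c,lamp_pts(538.5,-256,0,3.6),(0,0,560,420),1.4,"pics/p13.png")
t=snap("top","t10"); overlay(t,cradle_pts(610,230,80)+tube_pts(np.array([610,230,60])+55*d,-d),(180,165,260,225),9,"pics/p14.png")
overlay(t,[],(180,165,260,225),9,"pics/p15.png")
E
```

```text
[[   1.      0.07    0.    539.77]
 [   0.07   -1.     -0.   -255.04]
 [   0.      0.     -1.    259.83]
 [   0.      0.      0.      1.  ]] 93.05877651173539 [ 0.37 -0.86  0.18] [-0.53  0.11  1.48 -0.    1.55  0.97]
```

View pics/p13.png

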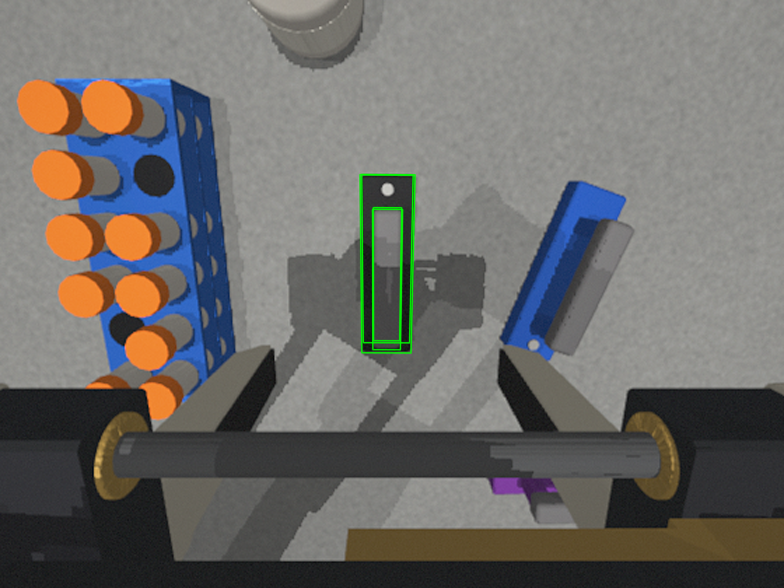

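View pics/p14.png

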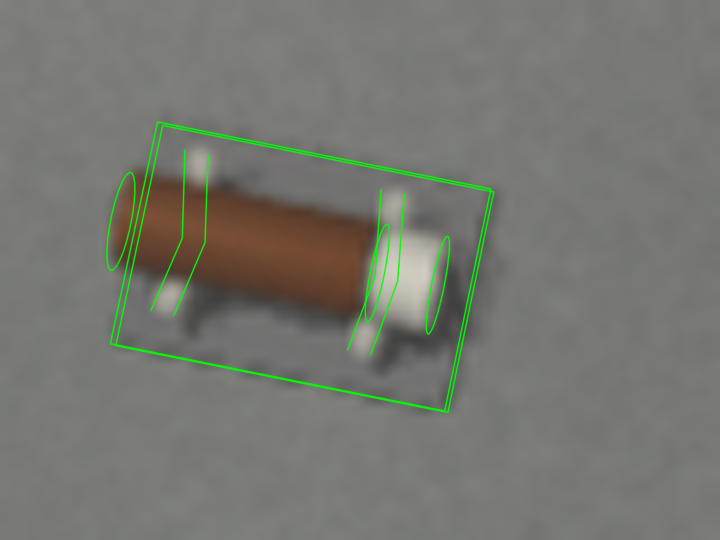

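View pics/p15.png

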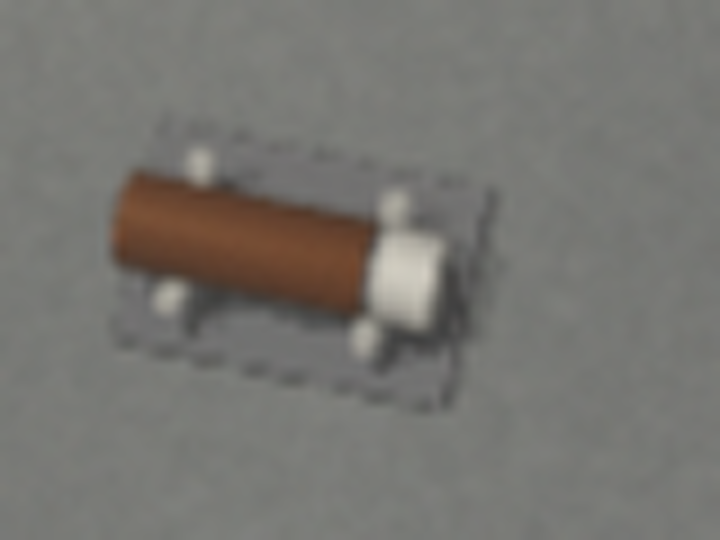

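>>> {"method": "drive_tool", "body": {
  "targets": [
    {"rx": 0,"ry": 0,"rz": 0,"tx": -0.4,"ty": 0.3,"tz": 10,"fingers": 93},
    {"rx": 0,"ry": 0,"rz": 0,"tx": -0.5,"ty": 0.3,"tz": 22,"fingers": 93},
    {"rx": 0,"ry": 0,"rz": 0,"tx": -0.5,"ty": 0.3,"tz": 25,"fingers": 93},
    {"rx": 0,"ry": 0,"rz": 0,"tx": 0,"ty": 0,"tz": 25,"fingers": 93},
    {"rx": 0,"ry": 0,"rz": 0,"tx": 0,"ty": 0,"tz": 20,"fingers": 93},
    {"rx": 0,"ry": 0,"rz": 0,"tx": 0,"ty": 0,"tz": 12,"fingers": 93},
    {"rx": 0,"ry": 0,"rz": 0,"tx": 0,"ty": 0,"tz": 6,"fingers": 93},
    {"rx": 0,"ry": 0,"rz": 0,"tx": 0,"ty": 0,"tz": 0,"fingers": 93},
    {"rx": 0,"ry": 0,"rz": 0,"tx": 0,"ty": 0,"tz": 0,"fingers": 93},
    {"rx": 0,"ry": 0,"rz": 0,"tx": 0,"ty": 0,"tz": 0,"fingers": 93}
  ]
}}

```text
time_s: 17.43
position: [539.3, -256.6, 140.9]
orientation: [3.139, -0.004, 0.069]
wrist_force: [-0.1, -0.2, 0.1]
finger_gap: 93.0
```

```bash
python3 - <<'E'
from ov import *
s=state();T=pose(s); print(T,s["finger_gap"],s["wrist_force"],s["joints"])
c=snap("wrist","w11"); overlay(c,lamp_pts(538.5,-256,0,3.6),(0,0,560,420),1.4,"pics/p16.png")
E
```

```text
[[   1.      0.07    0.    539.27]
 [   0.07   -1.     -0.   -256.65]
 [   0.      0.     -1.    140.94]
 [   0.      0.      0.      1.  ]] 93.02501517310934 [-0.09 -0.23  0.12] [-0.53  0.19  1.62 -0.    1.33  0.97]
```

View pics/p16.png

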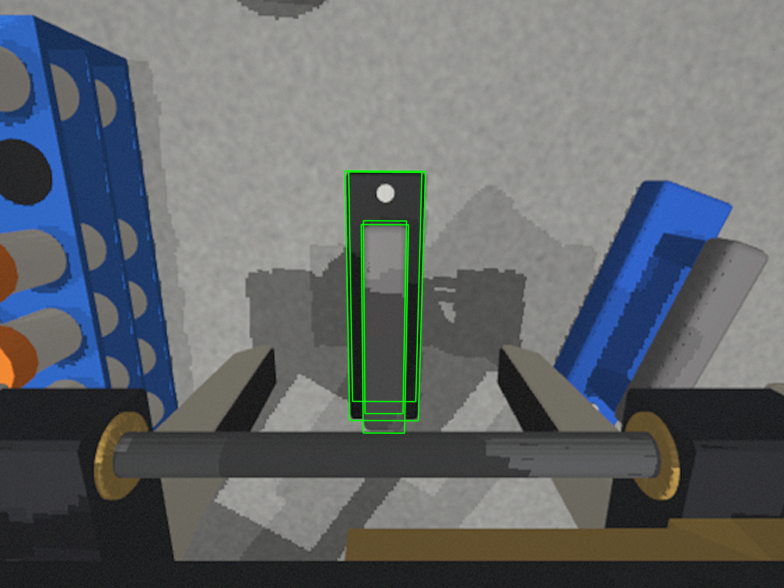

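>>> {"method": "drive_tool", "body": {
  "targets": [
    {"rx": 0,"ry": 0,"rz": 0,"tx": -0.5,"ty": -0.3,"tz": 6,"fingers": 93},
    {"rx": 0,"ry": 0,"rz": 0,"tx": -0.5,"ty": 0,"tz": 12,"fingers": 93},
    {"rx": 0,"ry": 0,"rz": 0,"tx": -0.3,"ty": 0,"tz": 14,"fingers": 93},
    {"rx": 0,"ry": 0,"rz": 0,"tx": 0,"ty": 0,"tz": 14,"fingers": 93},
    {"rx": 0,"ry": 0,"rz": 0,"tx": 0,"ty": 0,"tz": 10,"fingers": 93},
    {"rx": 0,"ry": 0,"rz": 0,"tx": 0,"ty": 0,"tz": 6,"fingers": 93},
    {"rx": 0,"ry": 0,"rz": 0,"tx": 0,"ty": 0,"tz": 3,"fingers": 93},
    {"rx": 0,"ry": 0,"rz": 0,"tx": 0,"ty": 0,"tz": 0,"fingers": 80},
    {"rx": 0,"ry": 0,"rz": 0,"tx": 0,"ty": 0,"tz": 0,"fingers": 60},
    {"rx": 0,"ry": 0,"rz": 0,"tx": 0,"ty": 0,"tz": 0,"fingers": 40}
  ]
}}

```text
time_s: 18.32
position: [537.7, -256.3, 75.1]
orientation: [3.139, -0.003, 0.069]
wrist_force: [-0.6, 1.0, 0.8]
finger_gap: 77.6
```

>>> {"method": "drive_tool", "body": {
  "targets": [
    {"rx": 0,"ry": 0,"rz": 0,"tx": 0,"ty": 0,"tz": 0,"fingers": 36},
    {"rx": 0,"ry": 0,"rz": 0,"tx": 0,"ty": 0,"tz": 0,"fingers": 32},
    {"rx": 0,"ry": 0,"rz": 0,"tx": 0,"ty": 0,"tz": 0,"fingers": 28},
    {"rx": 0,"ry": 0,"rz": 0,"tx": 0,"ty": 0,"tz": 0,"fingers": 24},
    {"rx": 0,"ry": 0,"rz": 0,"tx": 0,"ty": 0,"tz": 0,"fingers": 20},
    {"rx": 0,"ry": 0,"rz": 0,"tx": 0,"ty": 0,"tz": 0,"fingers": 10},
    {"rx": 0,"ry": 0,"rz": 0,"tx": 0,"ty": 0,"tz": 0,"fingers": 5},
    {"rx": 0,"ry": 0,"rz": 0,"tx": 0,"ty": 0,"tz": 0,"fingers": 5},
    {"rx": 0,"ry": 0,"rz": 0,"tx": 0,"ty": 0,"tz": 0,"fingers": 5},
    {"rx": 0,"ry": 0,"rz": 0,"tx": 0,"ty": 0,"tz": 0,"fingers": 5}
  ]
}}

```text
time_s: 19.15
position: [537.1, -256.0, 74.2]
orientation: [3.14, -0.002, 0.069]
wrist_force: [-0.2, 0.5, 0.8]
finger_gap: 21.8
```

```bash
python3 - <<'E'
from ov import *
s=state();T=pose(s); print(T,s["finger_gap"],s["wrist_force"],s["orientation"])
c=snap("wrist","w12"); overlay(c,lamp_pts(538.,-256.5,0,3.8),(0,0,560,420),1.4,"pics/p17.png")
E
```

```text
[[   1.      0.07    0.    537.12]
 [   0.07   -1.     -0.   -255.96]
 [   0.      0.     -1.     74.18]
 [   0.      0.      0.      1.  ]] 21.812998116453276 [-0.23  0.51  0.76] [ 3.14 -0.    0.07]
```

View pics/p17.png

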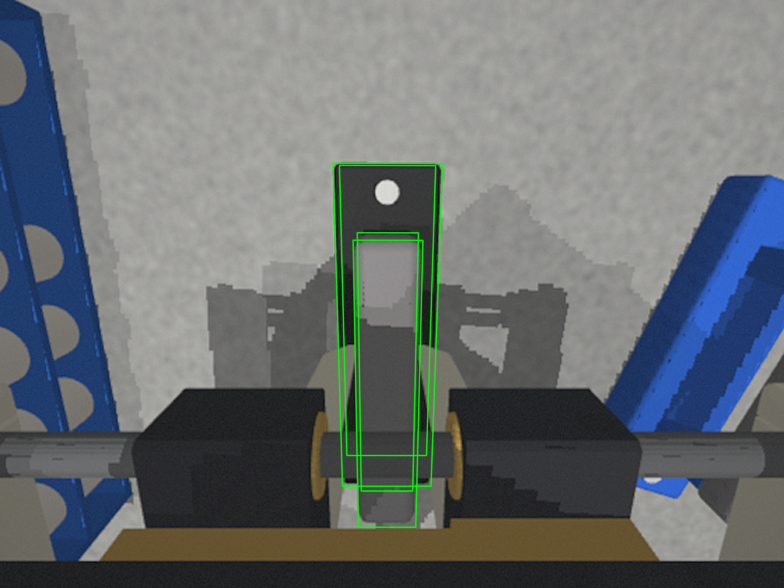

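>>> {"method": "drive_tool", "body": {
  "targets": [
    {"rx": 0,"ry": 0,"rz": 0,"tx": 0,"ty": 0,"tz": -2,"fingers": 5},
    {"rx": 0,"ry": 0,"rz": 0,"tx": 0,"ty": 0,"tz": -6,"fingers": 5},
    {"rx": 0,"ry": 0,"rz": 0,"tx": 0,"ty": 0,"tz": -14,"fingers": 5},
    {"rx": 0,"ry": 0,"rz": 0,"tx": 0,"ty": 0,"tz": -24,"fingers": 5},
    {"rx": 0,"ry": 0,"rz": 0,"tx": 0,"ty": 0,"tz": -30,"fingers": 5},
    {"rx": 0,"ry": 0,"rz": 0,"tx": 0,"ty": 0,"tz": -30,"fingers": 5},
    {"rx": 0,"ry": 0,"rz": 0,"tx": 0,"ty": 0,"tz": -30,"fingers": 5},
    {"rx": 0,"ry": 0,"rz": 0,"tx": 0,"ty": 0,"tz": -30,"fingers": 5},
    {"rx": 0,"ry": 0,"rz": 0,"tx": 0,"ty": 0,"tz": -20,"fingers": 5},
    {"rx": 0,"ry": 0,"rz": 0,"tx": 0,"ty": 0,"tz": -10,"fingers": 5}
  ]
}}

```text
time_s: 20.03
position: [537.9, -256.4, 275.8]
orientation: [3.136, -0.007, 0.069]
wrist_force: [0.4, -0.3, -3.5]
finger_gap: 21.8
```

```bash
python3 - <<'E'
from ov import *
s=state();T=pose(s); print(T,s["finger_gap"],s["wrist_force"],s["orientation"])
c=snap("wrist","w13"); overlay(c,[],(0,0,560,420),1.,"pics/p18.png")
F=mk(jaw,[0,0,-1],[610,230,265]); plan(T,F,30)
M=T.copy();M[:3,3]=[590,20,268]; 
M=mk(tdir(AX-60-90),[0,0,-1],[575,-110,270]); 
E
```

```text
[[   1.      0.07    0.01  537.94]
 [   0.07   -1.     -0.   -256.4 ]
 [   0.01    0.01   -1.    275.79]
 [   0.      0.      0.      1.  ]] 21.77311813584448 [ 0.43 -0.26 -3.52] [ 3.14 -0.01  0.07]
row r [ 0.02 -0.01 -2.53] t [ 13.4 -11.6   0.4] |t| 17.727944043232988 |r| 2.53009881229963
   3 [ 573.94 -217.31  274.69] z [ 0.01 -0.   -1.  ]
   6 [ 604.46 -173.81  273.55] z [ 0.01 -0.   -1.  ]
   9 [ 628.96 -126.66  272.38] z [ 0.01 -0.   -1.  ]
   12 [647.01 -76.68 271.18] z [ 0. -0. -1.]
   15 [658.31 -24.76 269.96] z [ 0. -0. -1.]
   18 [662.65  28.2  268.73] z [ 0. -0. -1.]
   21 [659.95  81.26 267.51] z [ 0. -0. -1.]
   24 [650.27 133.51 266.29] z [-0. -0. -1.]
   27 [633.77 184.02 265.09] z [-0. -0. -1.]
   30 [610.74 231.9  263.91] z [-0. -0. -1.]
```

View pics/p18.png

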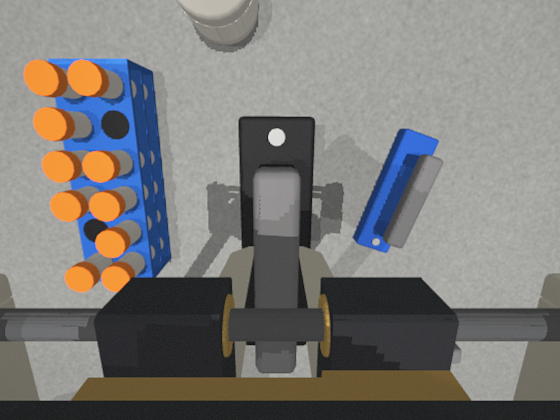

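>>> {"method": "drive_tool", "body": {
  "targets": [
    {"rx": 0,"ry": 0,"rz": 0,"tx": 1.9,"ty": -9.5,"tz": 0,"fingers": 5},
    {"rx": 0,"ry": 0,"rz": 0,"tx": 3.8,"ty": -19,"tz": 0,"fingers": 5},
    {"rx": 0,"ry": 0,"rz": 0,"tx": 5.2,"ty": -26,"tz": 0,"fingers": 5},
    {"rx": 0,"ry": 0,"rz": 0,"tx": 5.7,"ty": -28.5,"tz": 0,"fingers": 5},
    {"rx": 0,"ry": 0,"rz": 0,"tx": 6,"ty": -30,"tz": 0,"fingers": 5},
    {"rx": 0,"ry": 0,"rz": 0,"tx": 6,"ty": -30,"tz": 0,"fingers": 5},
    {"rx": 0,"ry": 0,"rz": 0,"tx": 6,"ty": -30,"tz": 0,"fingers": 5},
    {"rx": 0,"ry": 0,"rz": 0,"tx": 6,"ty": -30,"tz": 0,"fingers": 5},
    {"rx": 0,"ry": 0,"rz": 0,"tx": 5,"ty": -25,"tz": 0,"fingers": 5},
    {"rx": 0,"ry": 0,"rz": 0,"tx": 4,"ty": -20,"tz": 0,"fingers": 5}
  ]
}}

```text
time_s: 20.92
position: [567.7, -1.8, 267.1]
orientation: [-3.142, 0.002, 0.07]
wrist_force: [-0.7, -0.5, -3.3]
finger_gap: 21.8
```

```bash
python3 - <<'E'
from ov import *
s=state();T=pose(s); print(T,s["finger_gap"],s["wrist_force"],s["orientation"])
F=mk(jaw,[0,0,-1],[610,230,265]); plan(T,F,18)
E
```

```text
[[  1.     0.07  -0.   567.72]
 [  0.07  -1.    -0.    -1.82]
 [ -0.    -0.    -1.   267.07]
 [  0.     0.     0.     1.  ]] 21.84821609458997 [-0.69 -0.47 -3.33] [-3.14  0.    0.07]
row r [-0.01  0.01 -4.22] t [10.8 -9.   0.1] |t| 14.058805070133095 |r| 4.220023696615932
   3 [595.85  29.49 266.7 ] z [-0. -0. -1.]
   6 [616.44  66.21 266.34] z [-0. -0. -1.]
   9 [628.48 106.56 265.99] z [-0. -0. -1.]
   12 [631.38 148.55 265.65] z [ 0. -0. -1.]
   15 [625.01 190.17 265.31] z [ 0. -0. -1.]
   18 [609.67 229.37 264.97] z [ 0. -0. -1.]
```

>>> {"method": "drive_tool", "body": {
  "targets": [
    {"rx": 0,"ry": 0,"rz": -4.2,"tx": 10.8,"ty": -9,"tz": 0,"fingers": 5},
    {"rx": 0,"ry": 0,"rz": -4.2,"tx": 10.8,"ty": -9,"tz": 0,"fingers": 5},
    {"rx": 0,"ry": 0,"rz": -4.2,"tx": 10.8,"ty": -9,"tz": 0,"fingers": 5},
    {"rx": 0,"ry": 0,"rz": -4.2,"tx": 10.8,"ty": -9,"tz": 0,"fingers": 5},
    {"rx": 0,"ry": 0,"rz": -4.2,"tx": 10.8,"ty": -9,"tz": 0,"fingers": 5},
    {"rx": 0,"ry": 0,"rz": -4.2,"tx": 10.8,"ty": -9,"tz": 0,"fingers": 5},
    {"rx": 0,"ry": 0,"rz": -4.2,"tx": 10.8,"ty": -9,"tz": 0,"fingers": 5},
    {"rx": 0,"ry": 0,"rz": -4.2,"tx": 10.8,"ty": -9,"tz": 0,"fingers": 5},
    {"rx": 0,"ry": 0,"rz": -4.2,"tx": 10.8,"ty": -9,"tz": 0,"fingers": 5},
    {"rx": 0,"ry": 0,"rz": -4.2,"tx": 10.8,"ty": -9,"tz": 0,"fingers": 5}
  ]
}}

```text
time_s: 21.75
position: [630.9, 118.5, 266.6]
orientation: [-3.141, 0.003, 0.806]
wrist_force: [-0.2, 0.6, -4.2]
finger_gap: 21.8
```

```bash
python3 - <<'E'
from ov import *
s=state();T=pose(s); print(T,s["finger_gap"],s["wrist_force"],s["orientation"])
F=mk(jaw,[0,0,-1],[610,230,250]); plan(T,F,8)
E
```

```text
[[  0.69   0.72  -0.   630.94]
 [  0.72  -0.69  -0.   118.46]
 [ -0.    -0.    -1.   266.6 ]
 [  0.     0.     0.     1.  ]] 21.773956018921318 [-0.16  0.6  -4.21] [-3.14  0.    0.81]
row r [-0.01  0.02 -4.23] t [11.1 -9.2  2.1] |t| 14.569145479402696 |r| 4.2300591012419675
   3 [630.88 161.63 260.23] z [-0. -0. -1.]
   6 [621.34 203.73 253.91] z [-0. -0. -1.]
   8 [609.93 230.19 249.72] z [-0.  0. -1.]
```

>>> {"method": "drive_tool", "body": {
  "targets": [
    {"rx": 0,"ry": 0,"rz": -4.2,"tx": 11.1,"ty": -9.2,"tz": 2.1,"fingers": 5},
    {"rx": 0,"ry": 0,"rz": -4.2,"tx": 11.1,"ty": -9.2,"tz": 2.1,"fingers": 5},
    {"rx": 0,"ry": 0,"rz": -4.2,"tx": 11.1,"ty": -9.2,"tz": 2.1,"fingers": 5},
    {"rx": 0,"ry": 0,"rz": -4.2,"tx": 11.1,"ty": -9.2,"tz": 2.1,"fingers": 5},
    {"rx": 0,"ry": 0,"rz": -4.2,"tx": 11.1,"ty": -9.2,"tz": 2.1,"fingers": 5},
    {"rx": 0,"ry": 0,"rz": -4.2,"tx": 11.1,"ty": -9.2,"tz": 2.1,"fingers": 5},
    {"rx": 0,"ry": 0,"rz": -4.2,"tx": 11.1,"ty": -9.2,"tz": 2.1,"fingers": 5},
    {"rx": 0,"ry": 0,"rz": -4.2,"tx": 11.1,"ty": -9.2,"tz": 2.1,"fingers": 5},
    {"rx": 0,"ry": 0,"rz": 0,"tx": 0,"ty": 0,"tz": 0,"fingers": 5},
    {"rx": 0,"ry": 0,"rz": 0,"tx": 0,"ty": 0,"tz": 0,"fingers": 5}
  ]
}}

```text
time_s: 22.58
position: [610.2, 229.9, 250.1]
orientation: [-3.14, 0.003, 1.389]
wrist_force: [0.8, -0.7, -3.9]
finger_gap: 21.7
```

>>> {"method": "drive_tool", "body": {
  "targets": [
    {"rx": 0,"ry": 0,"rz": 0,"tx": 0,"ty": 0,"tz": 0,"fingers": 5},
    {"rx": 0,"ry": 0,"rz": 0,"tx": 0,"ty": 0,"tz": 0,"fingers": 5},
    {"rx": 0,"ry": 0,"rz": 0,"tx": 0,"ty": 0,"tz": 0,"fingers": 5},
    {"rx": 0,"ry": 0,"rz": 0,"tx": 0,"ty": 0,"tz": 0,"fingers": 5},
    {"rx": 0,"ry": 0,"rz": 0,"tx": 0,"ty": 0,"tz": 0,"fingers": 5},
    {"rx": 0,"ry": 0,"rz": 0,"tx": 0,"ty": 0,"tz": 0,"fingers": 5},
    {"rx": 0,"ry": 0,"rz": 0,"tx": 0,"ty": 0,"tz": 0,"fingers": 5},
    {"rx": 0,"ry": 0,"rz": 0,"tx": 0,"ty": 0,"tz": 0,"fingers": 5},
    {"rx": 0,"ry": 0,"rz": 0,"tx": 0,"ty": 0,"tz": 0,"fingers": 5},
    {"rx": 0,"ry": 0,"rz": 0,"tx": 0,"ty": 0,"tz": 0,"fingers": 5}
  ]
}}

```text
time_s: 23.42
position: [612.0, 229.1, 253.0]
orientation: [3.139, 0.001, 1.389]
wrist_force: [0.1, 0.6, -3.2]
finger_gap: 21.3
```

```bash
python3 - <<'E'
from ov import *
s=state();T=pose(s); print(T,s["finger_gap"],s["wrist_force"],s["orientation"])
th=np.degrees(s["orientation"][2]); p=T[:3,3]; print(th)
sg=lamp_pts(p[0],p[1],p[2]-74.2,th)+tube_pts(np.array([610,230,60])+55*d,-d)
for n,b,k in (("wrist",(0,0,560,420),1.4),("scene",(280,150,400,280),5),("top",(160,150,280,240),6)):
    c=snap(n,n+"_14"); overlay(c,sg,b,k,f"pics/q1{n}.png")
E
```

```text
[[  0.18   0.98   0.   611.96]
 [  0.98  -0.18  -0.   229.1 ]
 [ -0.     0.    -1.   252.95]
 [  0.     0.     0.     1.  ]] 21.344072359618817 [ 0.11  0.55 -3.17] [3.14 0.   1.39]
79.55702066378666
```

View pics/q1wrist.png

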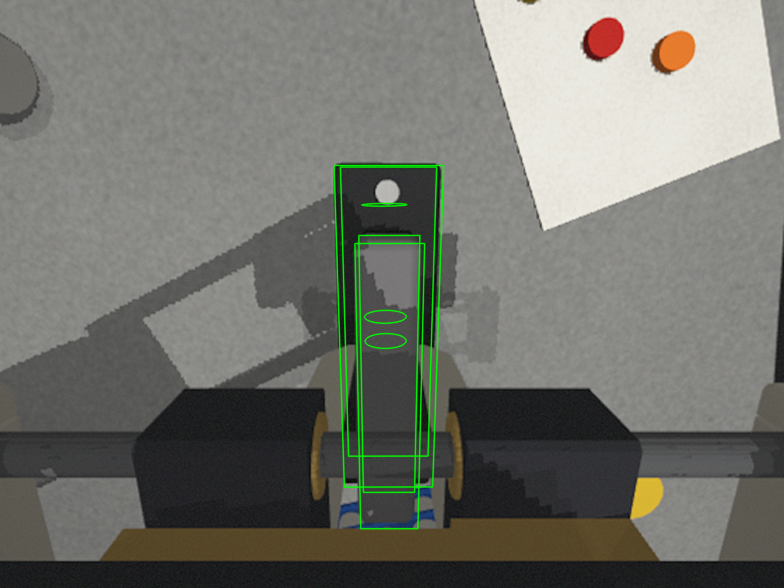

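View pics/q1scene.png

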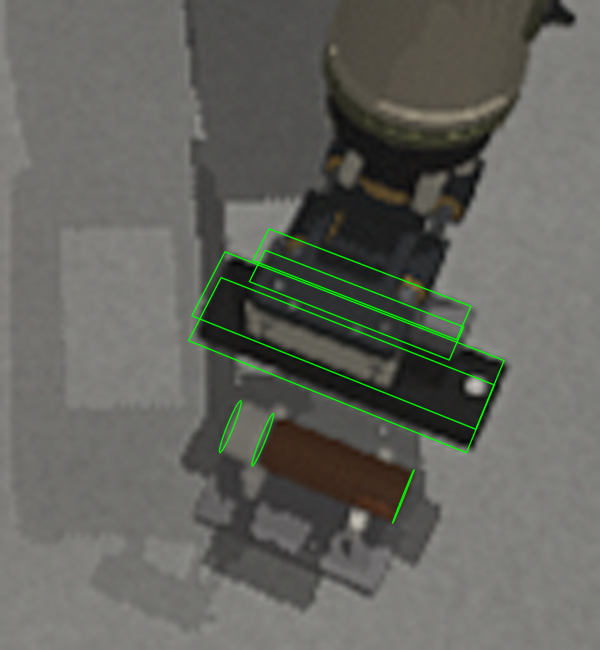

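View pics/q1top.png

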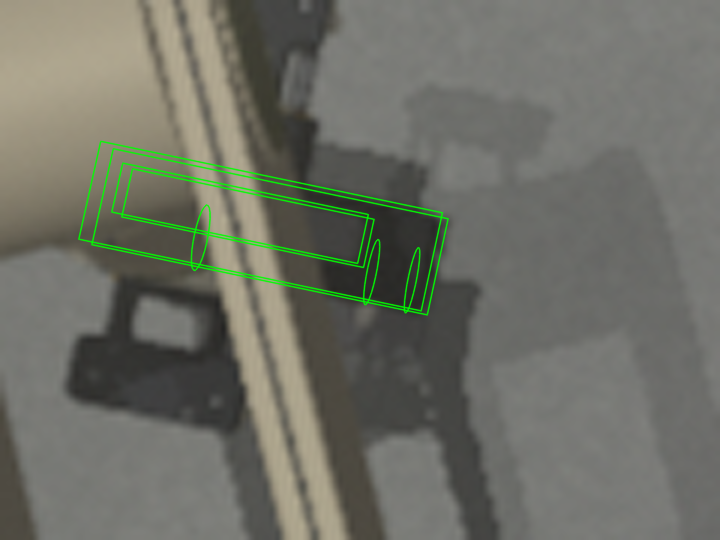

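>>> {"method": "drive_tool", "body": {
  "targets": [
    {"rx": 0,"ry": 0,"rz": -0.4,"tx": 0.5,"ty": -0.5,"tz": 4,"fingers": 5},
    {"rx": 0,"ry": 0,"rz": 0,"tx": 0,"ty": -0.8,"tz": 8,"fingers": 5},
    {"rx": 0,"ry": 0,"rz": 0,"tx": 0,"ty": -0.8,"tz": 12,"fingers": 5},
    {"rx": 0,"ry": 0,"rz": 0,"tx": 0,"ty": 0,"tz": 12,"fingers": 5},
    {"rx": 0,"ry": 0,"rz": 0,"tx": 0,"ty": 0,"tz": 12,"fingers": 5},
    {"rx": 0,"ry": 0,"rz": 0,"tx": 0,"ty": 0,"tz": 8,"fingers": 5},
    {"rx": 0,"ry": 0,"rz": 0,"tx": 0,"ty": 0,"tz": 4,"fingers": 5},
    {"rx": 0,"ry": 0,"rz": 0,"tx": 0,"ty": 0,"tz": 2,"fingers": 5},
    {"rx": 0,"ry": 0,"rz": 0,"tx": 0,"ty": 0,"tz": 0,"fingers": 5},
    {"rx": 0,"ry": 0,"rz": 0,"tx": 0,"ty": 0,"tz": 0,"fingers": 5}
  ]
}}

```text
time_s: 24.4
position: [610.4, 230.0, 191.5]
orientation: [3.139, 0.001, 1.396]
wrist_force: [0.5, 0.1, -4.1]
finger_gap: 21.7
```

>>> {"method": "drive_tool", "body": {
  "targets": [
    {"rx": 0,"ry": 0,"rz": 0,"tx": 0,"ty": 0,"tz": 0,"fingers": 5},
    {"rx": 0,"ry": 0,"rz": 0,"tx": 0,"ty": 0,"tz": 0,"fingers": 5},
    {"rx": 0,"ry": 0,"rz": 0,"tx": 0,"ty": 0,"tz": 0,"fingers": 5},
    {"rx": 0,"ry": 0,"rz": 0,"tx": 0,"ty": 0,"tz": 0,"fingers": 5},
    {"rx": 0,"ry": 0,"rz": 0,"tx": 0,"ty": 0,"tz": 0,"fingers": 5},
    {"rx": 0,"ry": 0,"rz": 0,"tx": 0,"ty": 0,"tz": 0,"fingers": 5},
    {"rx": 0,"ry": 0,"rz": 0,"tx": 0,"ty": 0,"tz": 0,"fingers": 5},
    {"rx": 0,"ry": 0,"rz": 0,"tx": 0,"ty": 0,"tz": 0,"fingers": 5},
    {"rx": 0,"ry": 0,"rz": 0,"tx": 0,"ty": 0,"tz": 0,"fingers": 5},
    {"rx": 0,"ry": 0,"rz": 0,"tx": 0,"ty": 0,"tz": 0,"fingers": 5}
  ]
}}

```text
time_s: 25.23
position: [610.1, 229.9, 190.9]
orientation: [3.14, 0.001, 1.396]
wrist_force: [0.6, -0.1, -4.4]
finger_gap: 21.9
```

```bash
python3 - <<'E'
from ov import *
s=state();T=pose(s); print(T,s["finger_gap"],s["wrist_force"],s["orientation"])
F=mk(jaw,[0,0,-1],[610,230,171.5]); plan(T,F,5)
E
```

```text
[[  0.17   0.98   0.   610.07]
 [  0.98  -0.17  -0.   229.88]
 [ -0.     0.    -1.   190.87]
 [  0.     0.     0.     1.  ]] 21.85139494088471 [ 0.63 -0.11 -4.4 ] [3.14 0.   1.4 ]
row r [ 0.02  0.01 -0.01] t [ 0.  -0.   3.9] |t| 3.9 |r| 0.024494897427831782
   3 [610.09 229.86 179.17] z [ 0. -0. -1.]
   5 [610.1  229.86 171.37] z [ 0. -0. -1.]
```

>>> {"method": "drive_tool", "body": {
  "targets": [
    {"rx": 0,"ry": 0,"rz": 0,"tx": 0,"ty": 0,"tz": 3,"fingers": 5},
    {"rx": 0,"ry": 0,"rz": 0,"tx": 0,"ty": 0,"tz": 4,"fingers": 5},
    {"rx": 0,"ry": 0,"rz": 0,"tx": 0,"ty": 0,"tz": 4,"fingers": 5},
    {"rx": 0,"ry": 0,"rz": 0,"tx": 0,"ty": 0,"tz": 4,"fingers": 5},
    {"rx": 0,"ry": 0,"rz": 0,"tx": 0,"ty": 0,"tz": 3,"fingers": 5},
    {"rx": 0,"ry": 0,"rz": 0,"tx": 0,"ty": 0,"tz": 1.5,"fingers": 5},
    {"rx": 0,"ry": 0,"rz": 0,"tx": 0,"ty": 0,"tz": 0,"fingers": 5},
    {"rx": 0,"ry": 0,"rz": 0,"tx": 0,"ty": 0,"tz": 0,"fingers": 5},
    {"rx": 0,"ry": 0,"rz": 0,"tx": 0,"ty": 0,"tz": 0,"fingers": 5},
    {"rx": 0,"ry": 0,"rz": 0,"tx": 0,"ty": 0,"tz": 0,"fingers": 5}
  ]
}}

```text
time_s: 26.07
position: [610.3, 229.9, 171.8]
orientation: [3.139, 0.001, 1.396]
wrist_force: [0.8, 0.1, -2.7]
finger_gap: 22.1
```

>>> {"method": "drive_tool", "body": {
  "targets": [
    {"rx": 0,"ry": 0,"rz": 0,"tx": 0,"ty": 0,"tz": 0,"fingers": 5},
    {"rx": 0,"ry": 0,"rz": 0,"tx": 0,"ty": 0,"tz": 0,"fingers": 5},
    {"rx": 0,"ry": 0,"rz": 0,"tx": 0,"ty": 0,"tz": 0,"fingers": 5},
    {"rx": 0,"ry": 0,"rz": 0,"tx": 0,"ty": 0,"tz": 0,"fingers": 5},
    {"rx": 0,"ry": 0,"rz": 0,"tx": 0,"ty": 0,"tz": 0,"fingers": 5},
    {"rx": 0,"ry": 0,"rz": 0,"tx": 0,"ty": 0,"tz": 0,"fingers": 5},
    {"rx": 0,"ry": 0,"rz": 0,"tx": 0,"ty": 0,"tz": 0,"fingers": 5},
    {"rx": 0,"ry": 0,"rz": 0,"tx": 0,"ty": 0,"tz": 0,"fingers": 5},
    {"rx": 0,"ry": 0,"rz": 0,"tx": 0,"ty": 0,"tz": 0,"fingers": 5},
    {"rx": 0,"ry": 0,"rz": 0,"tx": 0,"ty": 0,"tz": 0,"fingers": 5}
  ]
}}

```text
time_s: 26.9
position: [610.1, 229.8, 171.4]
orientation: [3.14, 0.001, 1.396]
wrist_force: [0.1, 0.1, -3.4]
finger_gap: 22.1
```

```bash
python3 - <<'E'
from ov import *
s=state();T=pose(s); print(T,s["finger_gap"],s["wrist_force"],s["orientation"],s["dq"])
th=np.degrees(s["orientation"][2]); p=T[:3,3]; print(th)
sg=lamp_pts(p[0],p[1],p[2]-74.2,th)+tube_pts(np.array([610,230,60])+55*d,-d)
for n,b,k in (("wrist",(100,50,460,400),1.6),("scene",(280,170,400,280),5),("top",(160,150,280,240),6)):
    c=snap(n,n+"_15"); overlay(c,sg,b,k,f"pics/q2{n}.png"); overlay(c,[],b,k,f"pics/q3{n}.png")
E
```

```text
[[  0.17   0.98   0.   610.1 ]
 [  0.98  -0.17  -0.   229.85]
 [ -0.     0.    -1.   171.4 ]
 [  0.     0.     0.     1.  ]] 22.079218165005276 [ 0.06  0.07 -3.4 ] [3.14 0.   1.4 ] [-0.  0. -0.  0. -0. -0.]
79.96023325178851
```

View pics/q2scene.png

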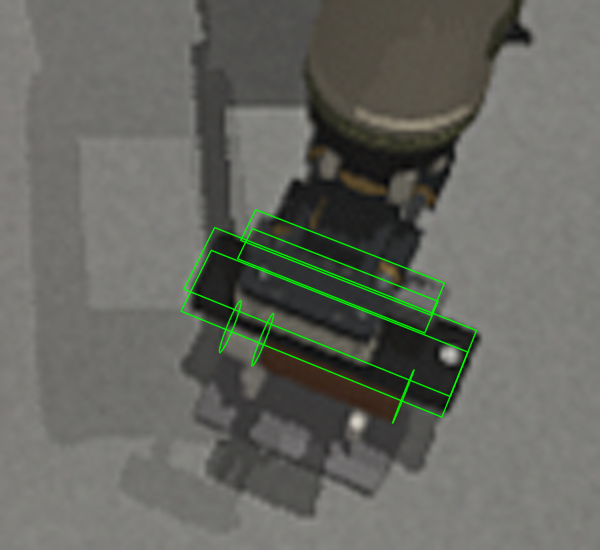

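View pics/q3scene.png

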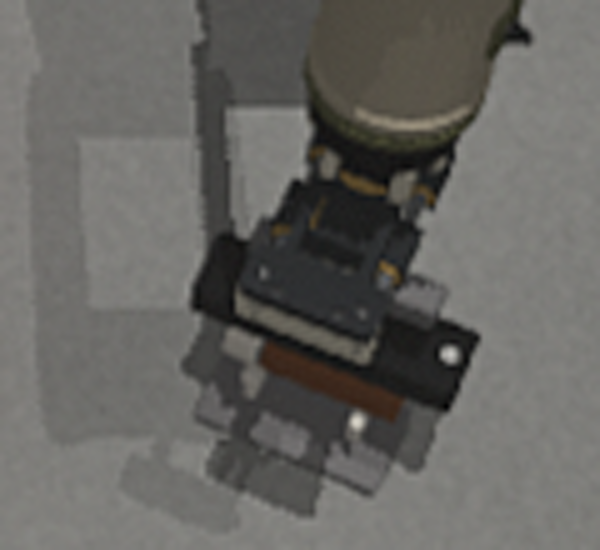

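View pics/q2wrist.png

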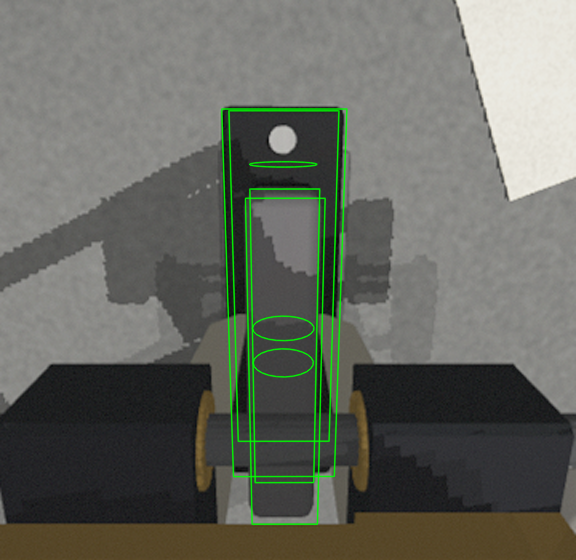

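View pics/scene_15.png

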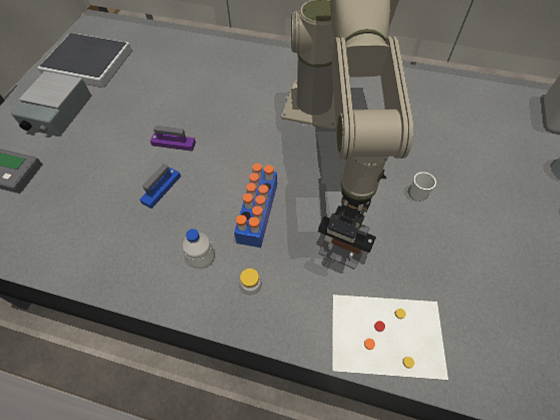

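```bash
python3 - <<'E'
from workcell import *
print(sign_off()); s=state(); print(s["time_s"],s["position"],s["finger_gap"])
E
```

```text
the job is handed in; nothing more can be done
None
the job is handed in; nothing more can be done
```

I've laid the amber tube in the V cradle and let go of it. I then carried the lamp over the rack and handed the job in with the lamp still held above the tube, at about 27 of the 70 s allowed.

- **Tube:** I gripped it upright, turned it 90° and lowered it until it met the Vs. After release it lay in both Vs, centred to about 1 mm in the top view.
- **Lamp path:** its underside stayed about 190–200 mm above the bench while it crossed the rack, and the tubes in the rack reach 115 mm.
- **Final lamp pose:** tool position (610.1, 229.8, 171.4), against a tube centre measured at (610, 230). It is lined up at 79.96°, against 80° for the cradle, and was level to about 0.002 rad and not moving.
- **Clearance:** the lamp's underside works out at about 97 mm, which leaves about 20 mm above the tube. I calculated this from the height at which I gripped the lamp, not by measuring the gap.
- **Forces and other vessels:** wrist force never read above about 5 N, almost all of it lamp weight. In the last scene picture the rack, bottle, jar, beaker and the other two lamps are where they started.

**Disagreement:** the scene camera showed the lamp's left end 1–2 pixels off the model, while the wrist camera agreed to about 1 mm. That is close to the camera calibration error, so I made no correction. A reading taken after handing in was not available.

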